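# Scoop ferrites into the counting scale and store the weight

## Robot

A 7-joint arm with a two-finger parallel gripper is mounted at the origin on the work surface. World frame = base frame: x ahead of the robot, y to its left, z up, the work surface at z = 0. Lengths are in m, angles in rad, forces in N, time in s.
With the tool pointing down it reaches from about 0.425 to 0.825 m from the base axis. Payload 3.6 kg.
Tool frame: the origin (TCP) lies midway between the tips of the shut fingers; the grasp point (between the pads) lies 19 mm behind it (r.pinch_z is the distance from the TCP to the grasp point, in m); z points along the fingers, y is the line along which they close (so a half turn about z gives the same grasp; the last joint's range is limited). The gripper opens to 85 mm and grips with 20 to 120 N. Pads are 22 mm wide; open, the fingers measure 114 mm over their backs; the gripper's body (76 mm by 85 mm) begins 54 mm behind the grasp point. The pads swing forward as they close: fully open they stand 13 mm farther back than shut.
Start: joints at [1.157, 0.615, -0.013, 1.423, 0.008, 1.103, -0.04], TCP at [0.245, -0.602, 0.231] pointing down, gripper open.
Joint ranges: [-3.12, 3.12], [-0.3, 2.06], [-1.34, 1.32], [0.26, 2.42], [-1.36, 4.5], [0.01, 1.98], [-2.84, 2.84]. Speed limits (rad/s): [2.79, 2.79, 3.14, 3.14, 3.14, 3.14, 3.14].

## Interface

Orientations are given as a 3x3 rotation matrix whose columns are the frame's x, y, z axes.
In Python, from rig import observe, imaging, job, r gives the robot as it stands. The module is installed in compiled form; this text tells all that it offers.
- The arm moves only by the tool step_arm, never from a script. Its argument "steps" is a list of rows, each a list of 6 numbers: the shift along the tool's x, y, z in mm, then the turn, a rotation vector about the tool's x, y, z in degrees. A call has 1 to 5 rows; each row shifts and turns the commanded pose from where the row before left it, along the tool's axes as they then stand; what a row does not reach is not made up. A row lasts 1/12 s, in which the tool goes at most 41.7 mm and 7.16 degrees, less where a joint would pass 70% of its speed; a pose out of reach is approached as far as the arm can. A call is refused whole if a number of a shift passes 41.7 or a number of a turn 7.16, either way. A call with a gripper value outside its range is refused whole. "claw" is the closure, from -1 (fully open) to 1 (shut), set as the call begins (left out, the last holds). The fingers move at their own pace and stop on an object; "newtons" is the grip in N (left out, the last holds). Time passes only in rows, so rows that do not move let the fingers close. It gives the time, the measured TCP pose, the force, the opening and the grip force at its end, in the units of the state.
- observe(): the state, without advancing time (a new reading comes with each control period).
- imaging.get_image(name): name is "scene" or "top"; returns a dict with "img" (420x560x3 uint8, red, green, blue), "intrinsics" (3x3 intrinsics, pixels), "R" (3x3) and "t" (3): a world point X has camera coordinates R X + t. Camera axes: x right, y down, z forward; pixel columns grow to the right and rows downward; lengths in m; the calibration is good to about 2 mm. A picture is of the moment at which its call begins. There is no depth.
- job.job_done(): hands the job in; it is judged then, once.
Trained networks look in a picture, given as the dict that the camera call returned (one of the last four; its "shot" number tells which), for a name from the list of things; names that differ only in an ending like _2 or _b are one class to them, and where a whole thing is asked for, a point or a joint stands for the part that bears it (a point fixed in the world has none). Each returns a list of dicts, best first, with "p" (0 to 1); they miss things now and then, are a little off and sometimes report something else, mostly with a low value. They report only what shows in the picture. A call takes as long as a camera call.
- imaging.find_in(name, picture): "xyz" ([x, y, z] in m, in world coordinates, good to about 4 mm: the middle of the surface that is visible of it).
The state is a dict: "t": time; "joints": joint angles; "dq": joint speeds; "joint_efforts": joint torques, N m; "tcp_pos": TCP position; "ee_rot": TCP orientation; "force": force on the tool from outside, world axes, zero at the start; "ft_torque": the same for the moment, N m; "finger_gap": opening from 0.0 (shut) to 1.0 (fully open); "grasp_force": force on a finger pad.
Only numpy, scipy, OpenCV 4.12 (cv2) and the standard library are available. Lean on these libraries where they do the work, as an engineer would, in place of code of your own. Each camera call takes 0.05 s, during which the arm holds its last target. There are 200 camera calls.

## Task

With the scoop, move at least three of the five clip-on ferrites from the yellow tray into the bowl of the scale; they are brittle, so tip them in from just above the bowl, keep the fingers off them and leave none outside the tray or the bowl. Once they are in and nothing else is touching the bowl, hold the scale's red key down for a good two seconds and let it go, to store the weight. Finish with the scoop lying the right way up on the grey mat, and do not disturb the other things on the bench.

Things in the scene. Friction and masses are not known exactly. Their poses are not given: they have to be found in the camera images.
- ferrite0: one of five alike clip-on ferrites, origin at its centre: dark grey barrel with rounded ends, 26 mm in diameter, 36 mm long along its x axis, about 40 g; lies on its side and can roll
- ferrite1: one of five alike clip-on ferrites, origin at its centre: dark grey barrel with rounded ends, 26 mm in diameter, 36 mm long along its x axis, about 40 g; lies on its side and can roll
- ferrite2: one of five alike clip-on ferrites, origin at its centre: dark grey barrel with rounded ends, 26 mm in diameter, 36 mm long along its x axis, about 40 g; lies on its side and can roll
- ferrite3: one of five alike clip-on ferrites, origin at its centre: dark grey barrel with rounded ends, 26 mm in diameter, 36 mm long along its x axis, about 40 g; lies on its side and can roll
- ferrite4: one of five alike clip-on ferrites, origin at its centre: dark grey barrel with rounded ends, 26 mm in diameter, 36 mm long along its x axis, about 40 g; lies on its side and can roll
- tray_floor (a point): centre of the floor (4 mm above the table) of the yellow parts tray, fixed to the table; x along it, z up. Outside 285 x 160 mm, inside 150 mm wide; flat floor from x = -132 to +92 mm. End wall at x = -135 mm only 18 mm above the floor; the 5 mm side walls rise from that to 38 mm at x = -75 mm and to 60 mm from x = 0 onward. Ferrites start on the floor between x = -35 and +95 mm
- tray_slope (a point): foot of the tray's sloping end, 92 mm along x from the centre of the floor, at floor height: from here the end rises at 52 degrees to the top of the tray, 60 mm above the floor and 47 mm further along x; axes as the tray's
- scoop: aluminium hand scoop, 195 mm long, about 120 g, open at its front (+x) and top. Origin: centre of the underside of its flat blade, z up. Blade 105 mm long (x from -52.5 to +52.5 mm), 94 mm wide, 2.5 mm thick, 1.2 mm at the lip; back wall 42 mm high; 2.4 mm side walls fall from 42 mm at the back to 4 mm near the lip
- scoop_grip (a point): middle of the scoop's black handle, 96.5 mm behind and 50 mm above the scoop's origin, axes as the scoop's. The handle is 18 mm wide (y) and 20 mm thick, starts at the back wall and rises backwards at 19 degrees to x = -142 mm from the scoop's origin; pinch it across its width
- scoop_lip (a point): middle of the scoop's front lip at its underside, 52.5 mm ahead of the scoop's origin; axes as the scoop's
- mat: grey mat 280 x 240 x 3 mm fixed to the table, where the scoop lies; origin at the centre of its underside, x along the 280 mm side
- scale: white counting scale, fixed to the table: 250 (x) x 190 (y) mm; origin at the centre of its underside. Its low front deck, 32 mm high, with display and keys faces -x; the rest is 46 mm high and carries the bowl
- bowl: round steel bowl fixed on the scale 35 mm along the scale's +x from its origin; underside 52 mm above the table, 166 mm across the rim, 100 mm across the bottom, 50 mm high, 2.5 mm walls
- bowl_rim (a point): centre of the bowl's mouth, 102 mm above the table
- bowl_in (a point): centre of the bowl's inner floor, 47 mm below its mouth
- store_key (a joint): travel of the red momentary key: 0 released, 0.005 m fully down; 4 N presses it fully down and it springs back when released
- store_key_top (a point): centre of the top of the red key, 26 mm in diameter, 43 mm above the table, pressed straight down
- bottle: black standing bottle with white cap, 52 mm in diameter, 165 mm high; bystander, origin at its foot
- spool: solder spool standing upright, silver wire between black flanges, 64 mm in diameter, 46 mm high; bystander, origin at its foot
- syringe: clear flux syringe lying on the mat along x, 150 mm long, 34 mm at its flange, 18 mm high; bystander
- latch: white plastic latch bar lying along x, 112 x 22 x 20 mm; bystander, origin under its middle
- tape: amber tape roll lying flat, 70 mm in diameter, 19 mm high; bystander, origin under its middle

How it is judged:
On the way, in this order (a step that is already met when the one before it is completed fails the run):
1. at least three ferrites are in the bowl, with neither robot nor scoop touching it ((distance between each of ferrite0, ferrite1, ferrite2 and bowl_in below 0.075 m or distance between each of ferrite0, ferrite1, ferrite3 and bowl_in below 0.075 m or distance between each of ferrite0, ferrite1, ferrite4 and bowl_in below 0.075 m or distance between each of ferrite0, ferrite2, ferrite3 and bowl_in below 0.075 m or distance between each of ferrite0, ferrite2, ferrite4 and bowl_in below 0.075 m or distance between each of ferrite0, ferrite3, ferrite4 and bowl_in below 0.075 m or distance between each of ferrite1, ferrite2, ferrite3 and bowl_in below 0.075 m or distance between each of ferrite1, ferrite2, ferrite4 and bowl_in below 0.075 m or distance between each of ferrite1, ferrite3, ferrite4 and bowl_in below 0.075 m or distance between each of ferrite2, ferrite3, ferrite4 and bowl_in below 0.075 m) and contact force between each of scoop, the fingers, the arm and bowl below 0.2 N), for 0.3 s.
2. the red key is held down for two seconds while at least three ferrites are in the bowl and neither robot nor scoop touches it (all of step 1 and value of joint store_key above 0.0035 m), for 1.9 s.
At the end, for the whole second after the job is handed in: Three or more ferrites are in the bowl (centres within 75 mm of the middle of its floor), the rest in bowl or tray; the red key is up (under 1.5 mm); the scoop lies still, blade down, level within 0.1 rad, its blade centre and grip over the mat ((distance between each of ferrite0, ferrite1, ferrite2 and bowl_in below 0.075 m or distance between each of ferrite0, ferrite1, ferrite3 and bowl_in below 0.075 m or distance between each of ferrite0, ferrite1, ferrite4 and bowl_in below 0.075 m or distance between each of ferrite0, ferrite2, ferrite3 and bowl_in below 0.075 m or distance between each of ferrite0, ferrite2, ferrite4 and bowl_in below 0.075 m or distance between each of ferrite0, ferrite3, ferrite4 and bowl_in below 0.075 m or distance between each of ferrite1, ferrite2, ferrite3 and bowl_in below 0.075 m or distance between each of ferrite1, ferrite2, ferrite4 and bowl_in below 0.075 m or distance between each of ferrite1, ferrite3, ferrite4 and bowl_in below 0.075 m or distance between each of ferrite2, ferrite3, ferrite4 and bowl_in below 0.075 m) and (distance between ferrite0 and bowl_in below 0.075 m or (x of ferrite0 in the frame of tray_floor between -0.135 and 0.14 m and y of ferrite0 in the frame of tray_floor between -0.077 and 0.077 m and z of ferrite0 in the frame of tray_floor between 0.005 and 0.055 m)) and (distance between ferrite1 and bowl_in below 0.075 m or (x of ferrite1 in the frame of tray_floor between -0.135 and 0.14 m and y of ferrite1 in the frame of tray_floor between -0.077 and 0.077 m and z of ferrite1 in the frame of tray_floor between 0.005 and 0.055 m)) and (distance between ferrite2 and bowl_in below 0.075 m or (x of ferrite2 in the frame of tray_floor between -0.135 and 0.14 m and y of ferrite2 in the frame of tray_floor between -0.077 and 0.077 m and z of ferrite2 in the frame of tray_floor between 0.005 and 0.055 m)) and (distance between ferrite3 and bowl_in below 0.075 m or (x of ferrite3 in the frame of tray_floor between -0.135 and 0.14 m and y of ferrite3 in the frame of tray_floor between -0.077 and 0.077 m and z of ferrite3 in the frame of tray_floor between 0.005 and 0.055 m)) and (distance between ferrite4 and bowl_in below 0.075 m or (x of ferrite4 in the frame of tray_floor between -0.135 and 0.14 m and y of ferrite4 in the frame of tray_floor between -0.077 and 0.077 m and z of ferrite4 in the frame of tray_floor between 0.005 and 0.055 m)) and value of joint store_key below 0.0015 m and x of scoop in the frame of mat between -0.14 and 0.14 m and y of scoop in the frame of mat between -0.12 and 0.12 m and x of scoop_grip in the frame of mat between -0.14 and 0.14 m and y of scoop_grip in the frame of mat between -0.12 and 0.12 m and z of scoop in the frame of mat below 0.008 m and angle between scoop's own z axis and vertical below 0.1 rad and linear speed of scoop below 0.02 m/s); the robot touches nothing.
It fails at once if a ferrite is touched by the fingers (contact force between the fingers and ferrite0 above 0.5 N or contact force between the fingers and ferrite1 above 0.5 N or contact force between the fingers and ferrite2 above 0.5 N or contact force between the fingers and ferrite3 above 0.5 N or contact force between the fingers and ferrite4 above 0.5 N).
It fails at once if a ferrite is dropped or thrown from a height (faster than 1.8 m/s) (linear speed of any of ferrite0, ferrite1, ferrite2, ferrite3, ferrite4 above 1.8 m/s).
It fails at once if one of the other things is shoved by more than 30 mm or the bottle or spool is knocked over (distance of any of bottle, spool, syringe, latch, tape from where it was at the start of the episode above 0.03 m or angle between any of bottle, spool's own z axis and vertical above 0.5 rad).
It also fails if it takes over 72 s, if anything falls off the work surface, if the arm or the gripper's body presses on something with over 40 N, if the wrist force passes 120 N, or if a joint passes its speed limit or range.

## Working session

There is one attempt and no reset: what is moved stays moved. The work goes in short steps, Python scripts to look and compute and a tool call to move; the robot and the scene stay as the last step left them, time stands still between calls to the robot, and variables do not carry over. Pictures are saved under pics/ and viewed, at most 10 in all, crops included, and the job is handed in when it is done.

Besides the shell and the picture viewer there is one more tool, called after "Emit:" as name(argument=value, ...), one argument or row to a line, values as JSON. step_arm: Moves the arm, as the interface text tells. Its arguments: {"type":"object","properties":{"steps":{"type":"array"},"claw":{"type":"number"},"newtons":{"type":"number"}},"required":["steps"]}

```bash
mkdir -p pics
cat > h.py <<'E'
import numpy as np, cv2
from rig import observe, imaging, job, r
def save(n,name):
    p=imaging.get_image(n); cv2.imwrite(f'pics/{name}.png',p['img'][:,:,::-1]); return p
def px(p,X):
    c=p['R']@np.array(X)+p['t']; u=p['intrinsics']@c; return u[:2]/u[2]
def ray(p,uv,z):
    d=p['R'].T@np.linalg.inv(p['intrinsics'])@np.array([uv[0],uv[1],1.]); o=-p['R'].T@p['t']; return o+d*(z-o[2])/d[2]
E
python3 - <<'E'
from h import *
s=observe(); print(s['t'],s['tcp_pos'],np.round(s['ee_rot'],3).tolist(),s['finger_gap'],r.pinch_z)
for n in('top','scene'):
    p=save(n,n+'0'); print(n,'cam',-p['R'].T@p['t'])
    for k in('ferrite0','tray_floor','tray_slope','scoop','scoop_grip','scoop_lip','mat','scale','bowl','store_key','store_key_top','bottle','spool','syringe','latch','tape'):
        try: print(k,[(np.round(d['xyz'],3).tolist(),round(d['p'],2),px(p,d['xyz']).astype(int).tolist()) for d in imaging.find_in(k,p)][:6])
        except Exception as e: print(k,e)
E
```

```text
0.0 [ 0.24493154 -0.60125133  0.23013041] [[0.926, 0.377, -0.001], [0.377, -0.926, 0.002], [0.0, -0.003, -1.0]] 1.002542023964587 0.0187
top cam [0.4055044  0.03015951 1.04252802]
ferrite0 [([0.574, 0.266, 0.027], 0.63, [173, 207]), ([0.612, 0.311, 0.03], 0.63, [154, 191]), ([0.534, 0.239, 0.028], 0.61, [184, 224]), ([0.617, 0.258, 0.028], 0.5, [177, 189]), ([0.528, 0.313, 0.023], 0.46, [152, 227]), ([0.752, 0.065, 0.045], 0.34, [261, 132])]
tray_floor [([0.556, 0.285, 0.004], 0.55, [167, 216])]
tray_slope [([0.556, 0.288, 0.002], 0.86, [165, 216])]
scoop [([0.565, -0.039, 0.006], 0.63, [304, 214])]
scoop_grip [([0.565, -0.039, 0.006], 0.88, [304, 214])]
scoop_lip [([0.568, -0.038, 0.005], 0.91, [304, 213]), ([0.565, -0.3, 0.048], 0.53, [420, 213])]
mat [([0.502, 0.02, 0.003], 0.69, [279, 241])]
scale [([0.565, -0.3, 0.05], 0.72, [420, 212]), ([0.354, 0.185, 0.012], 0.63, [206, 304])]
bowl [([0.552, 0.086, 0.02], 0.49, [251, 218])]
store_key [([0.474, -0.259, 0.047], 0.49, [403, 253])]
store_key_top [([0.55, 0.289, 0.002], 0.54, [165, 219])]
bottle [([0.734, -0.054, 0.106], 0.64, [31
[... 790 characters left out ...]
6, 250])]
mat [([0.535, -0.016, 0.002], 0.89, [266, 244])]
scale [([0.625, -0.319, 0.055], 0.65, [149, 329])]
bowl [([0.583, -0.305, 0.068], 0.65, [145, 304])]
store_key []
store_key_top [([0.62, 0.303, 0.024], 0.68, [390, 201]), ([0.356, 0.179, 0.011], 0.18, [283, 178])]
bottle [([0.758, -0.071, 0.094], 0.85, [320, 288])]
spool [([0.761, 0.054, 0.048], 0.72, [369, 274])]
syringe [([0.554, 0.085, 0.015], 0.81, [306, 226])]
latch [([0.357, 0.178, 0.011], 0.71, [283, 178]), ([0.536, -0.011, 0.003], 0.7, [268, 243]), ([0.586, -0.307, 0.068], 0.67, [145, 305]), ([0.553, 0.087, 0.015], 0.41, [306, 225])]
tape [([0.349, -0.201, 0.016], 0.65, [152, 231]), ([0.555, -0.038, 0.006], 0.49, [263, 252])]
```

```bash
python3 -c "
import cv2
a=cv2.imread('pics/top0.png');b=a[110:320,120:470];cv2.imwrite('pics/top0c.png',cv2.resize(b,None,fx=2.28,fy=2.28,interpolation=cv2.INTER_CUBIC))"
```

```text
(no output)
```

View pics/top0c.png

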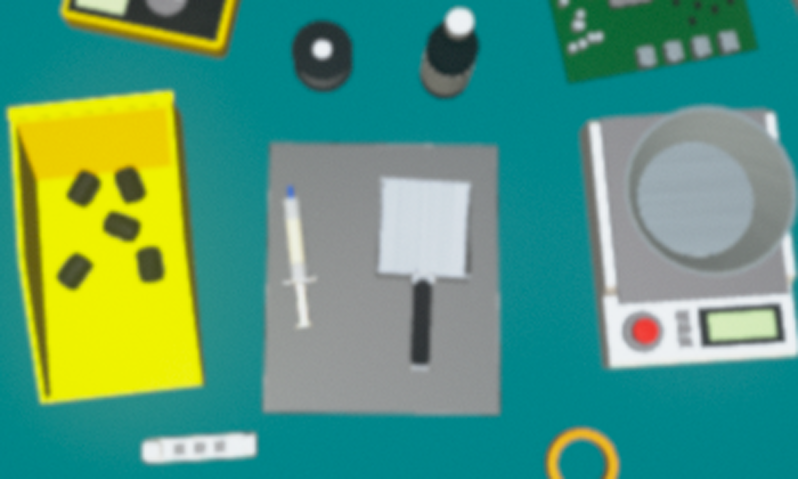

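View pics/scene0.png

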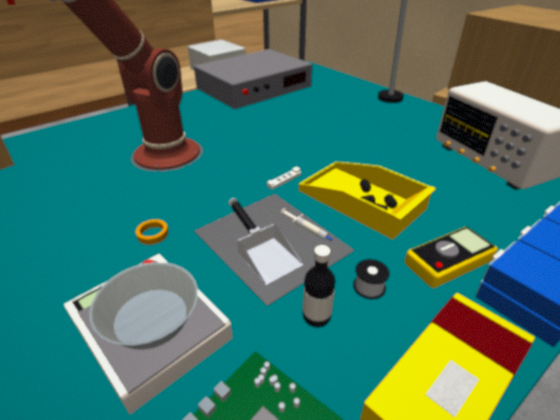

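The top crop shows the tray on the left with its slope away from the robot and five ferrites. The scoop is in the middle of the mat, with its lip away (crop 380,178 to 470,184) and its handle end at (420,366). The scale is on the right, with the bowl rim centre near (712,190) and the key at (645,330). The scene view agrees.

Run:
```python
from h import *
from scipy.optimize import least_squares
p=imaging.get_image('top'); im=p['img']; hsv=cv2.cvtColor(im,cv2.COLOR_RGB2HSV)
C=lambda a:np.array(a)/2.28+[120,110]-0.25
def fit(model,obs,x0):
    # pose x,y,yaw on table
    T=lambda q,m:[q[0]+np.cos(q[2])*m[0]-np.sin(q[2])*m[1],q[1]+np.sin(q[2])*m[0]+np.cos(q[2])*m[1],m[2]]
    f=lambda q:np.concatenate([px(p,T(q,m))-C(o) for m,o in zip(model,obs)])
    s=least_squares(f,x0,loss='soft_l1'); print(np.round(s.x,4),np.degrees(s.x[2]).round(2),np.round(s.fun,1)); return s.x
t=fit([(.142,.08,.064),(.142,-.08,.064),(-.142,.08,.022),(-.142,-.08,.022)],[(8,108),(174,92),(40,403),(203,385)],[.55,.28,0])
print('scoop');sc=fit([(.0525,.047,.005),(.0525,-.047,.005),(-.0525,.047,.045),(-.0525,-.047,.045),(-.142,0,.069)],[(380,178),(470,184),(378,272),(468,278),(420,366)],[.56,-.04,0])
print('scale');fit([(-.125,.095,.032),(-.125,-.095,.032),(.125,.095,.046),(.125,-.095,.046)],[(607,367),(798,353),(583,123),(775,109)],[.56,-.3,0])
print('mat');fit([(.14,.12,.003),(.14,-.12,.003),(-.14,.12,.003),(-.14,-.12,.003)],[(268,142),(498,146),(263,412),(500,414)],[.5,0,0])
print('key',ray(p,C((645,330)),.043),'rim',ray(p,C((712,190)),.102),'bowlfloor',ray(p,C((697,199)),.055))
m=((hsv[...,2]<90)).astype(np.uint8); n,l,st,c=cv2.connectedComponentsWithStats(m)
R=np.array([[np.cos(t[2]),-np.sin(t[2])],[np.sin(t[2]),np.cos(t[2])]])
for i in range(1,n):
    if 120<c[i][0]<200 and 170<c[i][1]<250: w=ray(p,c[i],.02)[:2]; print('ferr',st[i,4],c[i].round(1),w.round(3),(R.T@(w-t[:2])).round(3))
```

```text
[0.547  0.2767 0.1186] 6.79 [ 1.4  1.7 -0.8  1.6  0.2 -1.4 -0.5 -1.3]
scoop
[ 0.5746 -0.0404 -0.0479] -2.75 [ 0.2 -0.1 -0.  -0.3 -1.1  0.3  0.9  0.2 -0.1 -0.2]
scale
[ 0.566  -0.3083  0.0819] 4.69 [ 0.7  0.4 -0.4  0.6  1.1 -1.  -2.4 -0.2]
mat
[0.5265 0.001  0.0011] 0.06 [ 0.7  0.2 -0.5 -0.3 -0.1  0.  -0.1  0.1]
key [ 0.47091772 -0.25825354  0.043     ] rim [ 0.60092248 -0.30969893  0.102     ] bowlfloor [ 0.6013116  -0.31122152  0.055     ]
ferr 102 [176.5 190.7] [0.615 0.262] [ 0.066 -0.022]
ferr 102 [156.5 192.2] [0.611 0.309] [0.068 0.024]
ferr 99 [173. 209.] [0.572 0.269] [ 0.024 -0.011]
ferr 99 [185.4 225.5] [0.534 0.238] [-0.018 -0.037]
ferr 100 [152.  228.8] [0.525 0.314] [-0.017  0.04 ]
```

```bash
cat >> h.py <<'E'
from scipy.spatial.transform import Rotation as Ro
def tool(yaw,pitch): return (Ro.from_euler('z',yaw,degrees=True)*Ro.from_euler('y',-pitch,degrees=True)).as_matrix()@np.diag([1,-1,-1.])
def plan(*wps,start=None):
    """wps: (pos TCP, yaw deg, pitch deg, rows); prints rounded rows in calls of 5"""
    s=observe(); P,R=(np.array(s['tcp_pos']),np.array(s['ee_rot'])) if start is None else start
    rows=[]
    for pos,yaw,pit,n in wps:
        P0,R0=P.copy(),R.copy(); Rt=tool(yaw,pit); dv=Ro.from_matrix(R0.T@Rt).as_rotvec()
        for k in range(1,n+1):
            Pk=P0+(np.array(pos)-P0)*k/n; Rk=R0@Ro.from_rotvec(dv*k/n).as_matrix()
            d=np.round(R.T@(Pk-P)*1000,1); w=np.round(np.degrees(Ro.from_matrix(R.T@Rk).as_rotvec()),1)
            P=P+R@d/1000; R=R@Ro.from_rotvec(np.radians(w)).as_matrix()
            rows.append([float(x) for x in [*d,*w]])
    for i in range(0,len(rows),5): print(str([[float(f'{x:g}') for x in q] for q in rows[i:i+5]]).replace('.0,',',').replace('.0]',']'))
    return P,R
E
python3 - <<'E'
from h import *
plan(((.484,-.036,.15),-2.75,15,24),((.4838,-.0358,.0345),-2.75,15,6))
p=imaging.get_image('top'); hsv=cv2.cvtColor(p['img'],cv2.COLOR_RGB2HSV)
m=cv2.inRange(hsv,(20,150,100),(35,255,255)); m[:,:115]=0; m[:,230:]=0; m[:140]=0
c=max(cv2.findContours(m,0,2)[0],key=cv2.contourArea); print(cv2.approxPolyDP(cv2.convexHull(c),2.5,True)[:,0].tolist())
E
```

```text
[[18.1, -18.1, 3.4, -0.1, 0.6, 1], [17.8, -18.4, 3.5, -0.2, 0.6, 1.1], [17.3, -18.7, 3.7, -0.1, 0.6, 1], [17, -19.1, 3.8, -0.1, 0.7, 1], [16.6, -19.4, 4, -0.2, 0.6, 1.1]]
[[16.2, -19.7, 4.1, -0.1, 0.6, 1], [15.8, -19.9, 4.2, -0.2, 0.6, 1], [15.4, -20.3, 4.3, -0.1, 0.6, 1.1], [15, -20.6, 4.4, -0.1, 0.6, 1], [14.6, -20.8, 4.6, -0.2, 0.7, 1]]
[[14.1, -21.1, 4.7, -0.1, 0.6, 1.1], [13.7, -21.3, 4.7, -0.1, 0.6, 1], [13.2, -21.7, 4.9, -0.2, 0.6, 1], [12.9, -21.8, 4.9, -0.1, 0.6, 1], [12.4, -22.1, 5, -0.1, 0.6, 1.1]]
[[11.9, -22.3, 5.2, -0.2, 0.6, 1], [11.4, -22.6, 5.1, -0.1, 0.7, 1], [11, -22.7, 5.3, -0.1, 0.6, 1.1], [10.5, -23, 5.3, -0.2, 0.6, 1], [10.1, -23.2, 5.3, -0.1, 0.6, 1]]
[[9.6, -23.3, 5.5, -0.2, 0.6, 1.1], [9.1, -23.6, 5.4, -0.1, 0.6, 1], [8.6, -23.7, 5.5, -0.1, 0.6, 1], [8.1, -23.9, 5.5, -0.2, 0.7, 1.1], [-5, -0, 18.6, 0, -0, -0]]
[[-5, -0.1, 18.6, 0, -0, -0], [-5.1, -0, 18.5, 0, -0, -0], [-5, -0, 18.6, 0, -0, -0], [-5, -0.1, 18.6, 0, -0, -0], [-5, -0, 18.6, 0, -0, -0]]
[[194, 150], [208, 277], [138, 285], [128, 219], [124, 158]]
```

Emit:
step_arm(
  steps=[
    [18,-18,3,0,0.6,1],
    [18,-18,3,0,0.6,1],
    [17,-19,4,0,0.6,1],
    [17,-19,4,0,0.6,1],
    [17,-19,4,0,0.6,1],
  ],
  claw=-1,
  newtons=110,
)

```text
t: 2.22
tcp_pos: [0.2954, -0.4834, 0.2151]
ee_rot: [[0.955, 0.294, 0.05], [0.293, -0.956, 0.018], [0.053, -0.002, -0.999]]
force: [0.5, -0.1, 0.2]
finger_gap: 1.006
grasp_force: 0.0
```

Emit:
step_arm(
  steps=[
    [16,-20,4,0,0.6,1],
    [16,-20,4,0,0.6,1],
    [15,-20,4,0,0.6,1],
    [15,-21,4,0,0.6,1],
    [15,-21,4,0,0.6,1],
  ],
)

```text
t: 2.63
tcp_pos: [0.3443, -0.3645, 0.2014]
ee_rot: [[0.973, 0.21, 0.101], [0.208, -0.978, 0.031], [0.105, -0.009, -0.994]]
force: [-0.1, 0.3, 0.3]
finger_gap: 1.003
grasp_force: 0.0
```

Emit:
step_arm(
  steps=[
    [14,-21,5,0,0.6,1],
    [14,-21,5,0,0.6,1],
    [13,-22,5,0,0.6,1],
    [13,-22,5,0,0.6,1],
    [12,-22,5,0,0.6,1],
  ],
)

```text
t: 3.05
tcp_pos: [0.393, -0.2458, 0.1863]
ee_rot: [[0.98, 0.125, 0.152], [0.12, -0.992, 0.039], [0.156, -0.02, -0.988]]
force: [0.3, 0.2, 0.2]
finger_gap: 1.0
grasp_force: 0.0
```

Emit:
step_arm(
  steps=[
    [12,-22,5,0,0.6,1],
    [11,-22,5,0,0.6,1],
    [11,-23,5,0,0.6,1],
    [10,-23,5,0,0.6,1],
    [10,-23,5,0,0.6,1],
  ],
)

```text
t: 3.47
tcp_pos: [0.4399, -0.1276, 0.1741]
ee_rot: [[0.978, 0.039, 0.204], [0.031, -0.999, 0.043], [0.205, -0.036, -0.978]]
force: [0.2, -0.2, 0.7]
finger_gap: 1.003
grasp_force: 0.0
```

Emit:
step_arm(
  steps=[
    [10,-23,5,0,0.6,1],
    [9,-23,5,0,0.6,1],
    [8,-23,5,0,0.6,1],
    [8,-23,5,0,0.6,1],
    [0,0,0,0,0,0],
  ],
)

```text
t: 3.88
tcp_pos: [0.478, -0.0296, 0.1659]
ee_rot: [[0.97, -0.018, 0.244], [-0.031, -0.998, 0.048], [0.243, -0.054, -0.969]]
force: [-1.5, 0.4, -0.6]
finger_gap: 0.999
grasp_force: 0.0
```

Run:
```python
from h import *
s=observe(); print(s['t'],s['joints'],s['tcp_pos'],s['force'],Ro.from_matrix(np.array(s['ee_rot'])@np.diag([1,-1,-1])).as_euler('ZYX',degrees=True))
plan(((.4845,-.0358,.09),-2.75,15,4),((.4838,-.0358,.0345),-2.75,15,4))
```

```text
3.8833 [ 0.04883673  0.36341304  0.00874396  2.18016847 -0.18513402  0.3598657
 -1.37366776] [ 0.47796246 -0.0295755   0.16590774] [-1.53876586  0.36119092 -0.63893241] [ -1.83035458 -14.04816671   3.19626125]
[[-3, 2.6, 18.7, -0.9, 0.2, 0.2], [-3, 2.2, 18.7, -0.8, 0.3, 0.2], [-3.1, 2, 18.8, -0.9, 0.2, 0.2], [-3.2, 1.8, 18.7, -0.8, 0.3, 0.3], [-3.8, 0, 13.4, -0, -0, -0]]
[[-3.7, 0, 13.3, -0, -0, -0], [-3.8, 0, 13.4, -0, -0, -0], [-3.8, 0, 13.4, -0, -0, -0]]
```

Emit:
step_arm(
  steps=[
    [-3,2.5,19,-0.9,0.2,0.2],
    [-3,2,19,-0.8,0.3,0.2],
    [-3,2,19,-0.9,0.2,0.2],
    [-3,2,19,-0.8,0.3,0.3],
    [0,0,0,0,0,0],
  ],
)

```text
t: 4.3
tcp_pos: [0.4818, -0.0418, 0.0863]
ee_rot: [[0.966, -0.057, 0.252], [-0.055, -0.998, -0.017], [0.252, 0.002, -0.968]]
force: [-0.8, -0.2, -0.6]
finger_gap: 0.996
grasp_force: 0.0
```

Run:
```python
from h import *
s=observe(); print(s['t'],s['tcp_pos'],Ro.from_matrix(np.array(s['ee_rot'])@np.diag([1,-1,-1])).as_euler('ZYX',degrees=True))
plan(((.4838,-.0358,.0345),-2.75,15,5))
```

```text
4.3 [ 0.4817615  -0.04181589  0.08627151] [ -3.24631721 -14.60924099  -0.1375094 ]
[[-2.3, -1.2, 10.1, 0.1, 0.1, -0.1], [-2.3, -1.3, 10.1, 0, 0.1, -0.1], [-2.3, -1.2, 10.1, 0.1, 0, -0.1], [-2.3, -1.2, 10.1, 0, 0.1, -0.1], [-2.3, -1.3, 10.1, 0.1, 0.1, -0.1]]
```

Emit:
step_arm(
  steps=[
    [-2,-1,10,0,0,0],
    [-2,-1,10,0,0,0],
    [-2,-1,10,0,0,0],
    [-2,-1,10,0,0,0],
    [-2,-1,11,0,0,0],
  ],
)

```text
t: 4.72
tcp_pos: [0.493, -0.0382, 0.0457]
ee_rot: [[0.968, -0.058, 0.245], [-0.056, -0.998, -0.015], [0.245, 0.001, -0.97]]
force: [0.2, -0.1, 0.7]
finger_gap: 0.999
grasp_force: 0.0
```

Emit:
step_arm(
  steps=[
    [0,0,0,0,0,0],
  ],
)

```text
t: 4.8
tcp_pos: [0.494, -0.038, 0.0453]
ee_rot: [[0.968, -0.058, 0.245], [-0.056, -0.998, -0.015], [0.246, 0.001, -0.969]]
force: [0.4, -0.8, -0.0]
finger_gap: 0.998
grasp_force: 0.0
```

Run:
```python
from h import *
s=observe(); print(s['t'],s['tcp_pos'],s['force'])
p=save('top','g1');q=save('scene','g2')
a=p['img'][170:290,250:350];b=q['img'][180:300,200:300]
cv2.imwrite('pics/g.png',cv2.resize(np.hstack([a,b]),None,fx=4,fy=4,interpolation=2)[:,:,::-1])
```

```text
4.8 [ 0.49397194 -0.03801078  0.04530807] [ 0.4313044  -0.75398059 -0.02864893]
```

View pics/g.png

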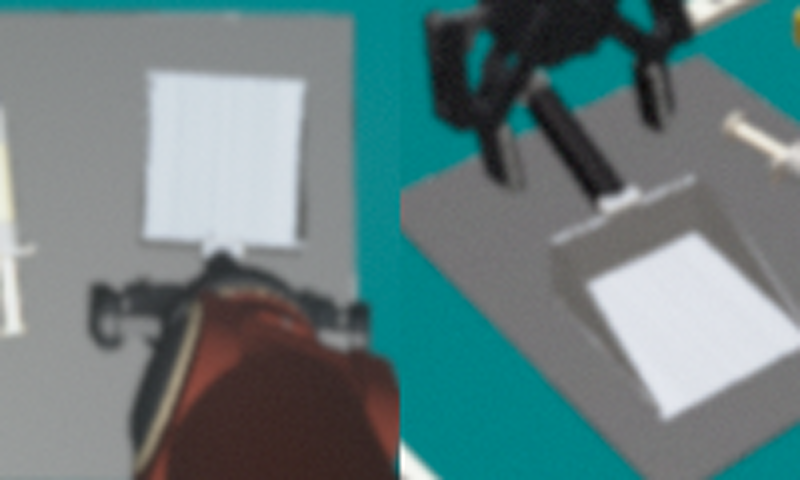

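The left half (top) shows the open gripper over the handle, one finger on each side. The right half (scene) shows the fingers astride the black handle. The arm stopped short of its target, so I'll check the joint limits.

Run:
```python
from h import *
s=observe(); print(np.round(s['joints'],3))
# fit planar arm: shoulder h0, a, upper L1, forearm L2, tool L3
q=[(np.array([.615,1.423,1.103]),np.hypot(.245,.602),.231)]
print(np.hypot(*s['tcp_pos'][:2]),s['tcp_pos'][2],s['joints'][1]+s['joints'][3]+s['joints'][5])
```

```text
[ 0.011  0.625  0.023  2.253 -0.324  0.016 -1.278]
0.49452310254984955 0.04582781837964464 2.8945098263549784
```

```bash
cat >> h.py <<'E'
def fk(q,k):
    h,L1,L2,L3,a=k; Y=lambda t:Ro.from_euler('y',t).as_matrix(); Z=lambda t:Ro.from_euler('z',t).as_matrix()
    s=SG; R=Z(s[0]*q[0])@Y(q[1]); p=np.array([0,0,h])+R@[0,0,L1]; R=R@Z(s[1]*q[2])
    p=p+R@[a,0,0]; R=R@Y(q[3]); p=p+R@[-a,0,0]; R=R@Z(s[2]*q[4]); p=p+R@[0,0,L2]; R=R@Y(q[5])@Z(s[3]*q[6]); return p+R@[0,0,L3],R
SG=[-1,-1,-1,-1]
E
python3 - <<'E'
import h; from h import *
from scipy.optimize import least_squares
import itertools
s=observe()
D=[([1.157,.615,-.013,1.423,.008,1.103,-.04],[.245,-.6015,.2305],[-.001,.002,-1]),
([0.04883673,0.36341304,0.00874396,2.18016847,-0.18513402,0.3598657,-1.37366776],[.478,-.0296,.1659],[.244,.048,-.969]),
(s['joints'],s['tcp_pos'],s['ee_rot'][:,2])]
best=None
for sg in itertools.product([-1,1],repeat=3):
    h.SG=[*sg,1]
    f=lambda k:np.concatenate([np.r_[fk(q,k)[0]-p,.2*(fk(q,k)[1][:,2]-z)] for q,p,z in D])
    o=least_squares(f,[.33,.4,.4,.25,0]); print(sg,np.round(o.x,4),o.cost**.5)
    if best is None or o.cost<best[0]: best=(o.cost,sg,o.x)
h.SG=[*best[1],1]
for q,p,z in D: P,R=fk(q,best[2]); print(P-p, R[:,0])
print(s['ee_rot'])
E
```

```text
(-1, -1, -1) [0.0927 0.5234 0.3355 0.147  0.037 ] 0.02523953590648594
(-1, -1, 1) [0.1064 0.5266 0.3384 0.1614 0.0335] 0.03075877438043431
(-1, 1, -1) [-0.0807  0.5068  0.2983 -0.0137  0.0712] 0.033877655870047915
(-1, 1, 1) [0.1211 0.5364 0.3423 0.1815 0.0269] 0.036006616824916425
(1, -1, -1) [ 0.0453 -1.4599 -0.9163 -0.6135  0.9576] 0.3361895722422289
(1, -1, 1) [ 0.1197 -1.4533 -0.8999 -0.5455  0.9429] 0.3366428448901928
(1, 1, -1) [ 0.7758 -1.3878 -0.7434  0.0532  0.8081] 0.34245504754619815
(1, 1, 1) [ 1.0043 -1.3548 -0.6935  0.2738  0.7582] 0.34227960567790283
[0.02013012 0.00965218 0.00327614] [-4.51117471e-01  8.92464336e-01 -6.60408101e-04]
[-0.002673    0.01225912  0.00400464] [-0.38939851 -0.90987266 -0.14318013]
[ 0.00209995  0.02310226 -0.00728078] [-0.58416993 -0.80035679 -0.13481283]
[[ 0.96773145 -0.05836946  0.24513026]
 [-0.05625201 -0.99829415 -0.0156368 ]
 [ 0.24562481  0.00134315 -0.96936404]]
```

Run:
```python
from h import *
plan(((.482,-.0358,.05),-2.75,5,3),((.4768,-.0358,.0345),-2.75,-5,4))
```

```text
[[-3.3, -0.6, -2.3, 0.1, -3.1, -0.2], [-3.3, -0.5, -2, 0, -3, -0.2], [-3.5, -0.6, -1.9, 0.1, -3.1, -0.2], [-1.6, 0.1, 3.7, -0, -2.5, 0], [-1.5, 0, 3.8, -0, -2.5, 0]]
[[-1.3, 0.1, 3.9, -0, -2.5, 0], [-1.2, 0.1, 3.9, -0, -2.5, 0]]
```

Emit:
step_arm(
  steps=[
    [-3,-0.5,-2,0,-3,-0.2],
    [-3,-0.5,-2,0,-3,-0.2],
    [-3,-0.5,-2,0,-3,-0.2],
    [-1.5,0,4,0,-2.5,0],
    [-1.5,0,4,0,-2.5,0],
  ],
)

```text
t: 5.32
tcp_pos: [0.4806, -0.0358, 0.0425]
ee_rot: [[0.999, -0.048, 0.003], [-0.048, -0.999, -0.004], [0.003, 0.004, -1.0]]
force: [0.3, 0.3, -0.1]
finger_gap: 0.999
grasp_force: 0.0
```

Emit:
step_arm(
  steps=[
    [-1.5,0,4,0,-2.5,0],
    [-1.5,0,4,0,-2.5,0],
    [0,0,0,0,0,0],
  ],
)

```text
t: 5.57
tcp_pos: [0.4785, -0.0357, 0.0334]
ee_rot: [[0.995, -0.047, -0.083], [-0.047, -0.999, -0.0], [-0.083, 0.004, -0.997]]
force: [-0.1, -0.2, 0.1]
finger_gap: 1.0
grasp_force: 0.0
```

Run:
```python
from h import *
s=observe(); print(np.round(s['joints'],3),s['force'])
plan(((.4768,-.0358,.0345),-2.75,-5,2))
```

```text
[-0.109  0.706  0.208  2.029 -0.265  0.516 -1.326] [-0.09750595 -0.22925494  0.09657503]
[[-0.9, 0.1, -0.5, 0.1, -0.1, 0], [-0.9, 0.1, -0.4, 0.1, -0.1, 0]]
```

Good. Close.

Emit:
step_arm(
  steps=[
    [-1,0,-1,0,0,0],
    [0,0,0,0,0,0],
    [0,0,0,0,0,0],
    [0,0,0,0,0,0],
    [0,0,0,0,0,0],
  ],
  claw=1,
  newtons=110,
)

```text
t: 5.98
tcp_pos: [0.4759, -0.0355, 0.0345]
ee_rot: [[0.995, -0.048, -0.084], [-0.048, -0.999, 0.001], [-0.084, 0.003, -0.996]]
force: [-0.0, -0.5, 0.2]
finger_gap: 0.298
grasp_force: 0.0
```

Emit:
step_arm(
  steps=[
    [0,0,0,0,0,0],
    [0,0,0,0,0,0],
    [0,0,0,0,0,0],
    [0,0,0,0,0,0],
    [0,0,0,0,0,0],
  ],
)

```text
t: 6.4
tcp_pos: [0.476, -0.0354, 0.0345]
ee_rot: [[0.995, -0.048, -0.085], [-0.048, -0.999, 0.001], [-0.085, 0.003, -0.996]]
force: [-1.6, 0.9, 5.9]
finger_gap: 0.194
grasp_force: 107.2
```

Emit:
step_arm(
  steps=[
    [0,0,-5,0,0,0],
    [0,0,-10,0,0,0],
    [0,0,-15,0,0,0],
    [0,0,-20,0,0,0],
    [0,0,-20,0,0,0],
  ],
)

```text
t: 6.82
tcp_pos: [0.4817, -0.0354, 0.1047]
ee_rot: [[0.995, -0.047, -0.086], [-0.048, -0.999, 0.001], [-0.086, 0.004, -0.996]]
force: [0.0, -0.3, -1.2]
finger_gap: 0.192
grasp_force: 107.3
```

Emit:
step_arm(
  steps=[
    [0,0,-20,0,0,0],
    [0,0,-20,0,0,0],
    [0,0,-15,0,0,0],
    [0,0,0,0,0,0],
  ],
)

```text
t: 7.15
tcp_pos: [0.4891, -0.0358, 0.1619]
ee_rot: [[0.996, -0.047, -0.077], [-0.048, -0.999, 0.0], [-0.077, 0.003, -0.997]]
force: [0.3, -0.9, -1.3]
finger_gap: 0.191
grasp_force: 107.4
```

Run:
```python
from h import *
s=observe(); print(s['t'],s['force'],s['ft_torque'],np.round(s['joints'],3))
p=save('top','l1');q=save('scene','l2')
a=p['img'][140:320,120:350];b=q['img'][130:310,200:430]
cv2.imwrite('pics/l.png',cv2.resize(np.vstack([a,b]),None,fx=1.65,fy=1.65,interpolation=2)[:,:,::-1])
for n in('scoop','scoop_grip','scoop_lip'):
  for P in(p,q): print(n,[(np.round(d['xyz'],3).tolist(),round(d['p'],2)) for d in imaging.find_in(n,P)][:1])
```

```text
7.15 [ 0.26543723 -0.88530476 -1.31865254] [-0.06467077 -0.0891594   0.04188746] [-0.175  0.508  0.298  1.908 -0.185  0.831 -1.395]
scoop [([0.632, -0.004, 0.133], 0.64)]
scoop [([0.572, -0.038, 0.13], 0.67)]
scoop_grip [([0.629, -0.001, 0.134], 0.7)]
scoop_grip [([0.57, -0.036, 0.134], 0.72)]
scoop_lip [([0.63, -0.002, 0.134], 0.5)]
scoop_lip [([0.567, -0.032, 0.137], 0.79)]
```

View pics/l.png

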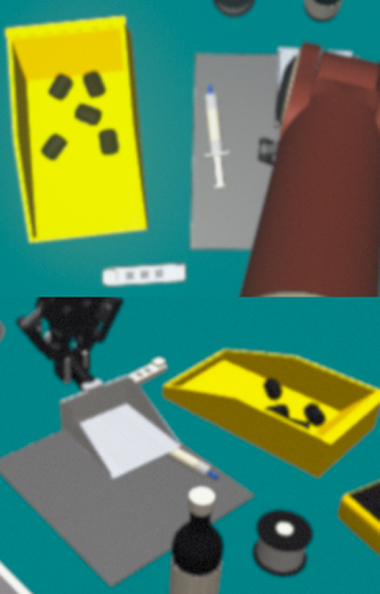

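The top half shows the tray with all five ferrites undisturbed. In the scene half the scoop hangs level in the gripper, with its lip corners near full-image (268,240) and (310,220). Next I'll refine the tray pose and the scoop-in-tool transform.

```bash
cat >> h.py <<'E'
SC0=np.eye(4); SC0[:3,:3]=Ro.from_euler('z',-2.75,degrees=True).as_matrix(); SC0[:3,3]=[.5746,-.0404,.003]
TL0=np.eye(4); TL0[:3,:3]=[[.995,-.048,-.085],[-.048,-.999,.001],[-.085,.003,-.996]]; TL0[:3,3]=[.476,-.0354,.0345]
u,_,v=np.linalg.svd(TL0[:3,:3]); TL0[:3,:3]=u@v
REL=np.linalg.inv(TL0)@SC0   # scoop in tool
def scoopnow():
    s=observe(); T=np.eye(4); T[:3,:3]=s['ee_rot']; T[:3,3]=s['tcp_pos']; return T@REL
E
python3 - <<'E'
from h import *
from scipy.optimize import least_squares
S=scoopnow(); p=imaging.get_image('top'); q=imaging.get_image('scene')
for m in((.0525,.047,.002),(.0525,-.047,.002),(-.0525,.047,.042),(-.0525,-.047,.042)): print(px(q,(S@[*m,1])[:3]).round(1))
hulls=[]
for P,box in((p,(115,230,140,300)),(q,(290,445,150,245))):
    hsv=cv2.cvtColor(P['img'],cv2.COLOR_RGB2HSV); m=cv2.inRange(hsv,(18,130,60),(38,255,255)); k=np.zeros_like(m); k[box[2]:box[3],box[0]:box[1]]=m[box[2]:box[3],box[0]:box[1]]
    c=max(cv2.findContours(k,0,2)[0],key=cv2.contourArea); h=cv2.convexHull(c)[:,0].astype(float); hulls.append(h); print(cv2.approxPolyDP(h.astype(np.int32),2,True)[:,0].tolist())
# outer solid of tray
V=[(x,y,z) for y in(.08,-.08) for x,z in((-.140,0),(-.140,.022),(-.075,.042),(0,.064),(.145,.064),(.145,0))]
def f(t):
    e=[]
    for P,h in((p,hulls[0]),(q,hulls[1])):
        c,s=np.cos(t[2]),np.sin(t[2])
        poly=cv2.convexHull(np.array([px(P,(t[0]+c*a-s*b,t[1]+s*a+c*b,z)) for a,b,z in V],np.float32))
        H=np.vstack([np.linspace(h[i],h[(i+1)%len(h)],6,endpoint=False) for i in range(len(h))])
        hh=np.array([i for i in H])
        e+= [cv2.pointPolygonTest(poly,(float(a),float(b)),True) for a,b in hh]
    return np.array(e)
for d in(0,):
    o=least_squares(f,[.547,.277,.11],loss='soft_l1',diff_step=1e-3); print(np.round(o.x,4),np.degrees(o.x[2]),np.abs(o.fun).mean(),o.fun.mean())
E
```

```text
[307.3 219.7]
[266.1 239.2]
[274.6 177.5]
[234.  193.3]
[[194, 150], [198, 162], [208, 278], [139, 286], [128, 222], [124, 157]]
[[299, 184], [338, 162], [380, 166], [434, 189], [425, 208], [392, 238], [300, 190]]
[0.5442 0.2787 0.1293] 7.40643808633803 0.8007578248955134 0.05763503190116871
```

```bash
cat >> h.py <<'E'
TRAY=np.array([.5455,.278]); TY=7.1
def tray(x,y,z):
    c,s=np.cos(np.radians(TY)),np.sin(np.radians(TY)); return np.array([TRAY[0]+c*x-s*y,TRAY[1]+s*x+c*y,z+.004])
LIP=np.array([.0525,0,0])
def sstate():
    S=scoopnow(); e=Ro.from_matrix(S[:3,:3]).as_euler('ZYX',degrees=True); return (S@[*LIP,1])[:3],e[0],-e[1],e[2]
def splan(*wps,grid=.5,quiet=False):
    """wps: (lip world, yaw, scoop pitch(+lip up), rows)"""
    lip,yaw,pit,roll=sstate(); s=observe(); P,R=np.array(s['tcp_pos']),np.array(s['ee_rot']); rows=[]; c=np.array([*lip,yaw,pit,roll])
    for l,y,p,n in wps:
        c0=c; c=np.array([*l,y,p,0.])
        for k in range(1,n+1):
            q=c0+(c-c0)*k/n; T=np.eye(4); T[:3,:3]=Ro.from_euler('ZYX',[q[3],-q[4],q[5]],degrees=True).as_matrix(); T[:3,3]=q[:3]-T[:3,:3]@LIP
            G=T@np.linalg.inv(REL)
            d=np.round(R.T@(G[:3,3]-P)*1000/grid)*grid; w=np.round(np.degrees(Ro.from_matrix(R.T@G[:3,:3]).as_rotvec())/grid)*grid
            P=P+R@d/1000; R=R@Ro.from_rotvec(np.radians(w)).as_matrix(); rows.append([*d,*w])
    for i in range(0,len(rows),5): print('['+', '.join('['+', '.join(f'{x+0:g}' for x in q)+']' for q in rows[i:i+5])+']')
    print('max',np.abs(rows).max(0),'tcp end',P.round(3))
def show():
    l,y,p,ro=sstate(); s=observe(); c,sn=np.cos(np.radians(TY)),np.sin(np.radians(TY)); d=l[:2]-TRAY
    print('t',s['t'],'lip',l.round(4),'yaw/pitch/roll',round(y,1),round(p,1),round(ro,1),'tray',np.round([c*d[0]+sn*d[1],-sn*d[0]+c*d[1],l[2]-.004],4),'F',np.round(s['force'],1),'q',np.round(s['joints'],2),'gap',round(s['finger_gap'],3))
E
python3 - <<'E'
from h import *
show()
splan(((.62,.0,.17),0,-5,3),(tray(-.045,-.016,.11),TY,-14,17))
E
```

```text
t 7.65 lip [ 0.6374 -0.043   0.1265] yaw/pitch/roll -2.7 -0.0 -0.0 tray [ 0.0516 -0.3299  0.1225] F [ 0.6  0.9 -2. ] q [-0.17  0.51  0.3   1.91 -0.19  0.83 -1.39] gap 0.19
[[-7, -11.5, -18.5, 0, -1.5, -1], [-7.5, -12, -18, 0, -2, -1], [-7.5, -11.5, -18, -0.5, -1.5, -0.5], [-6, -14, 3, 0, -0.5, -0.5], [-6, -14.5, 3, 0, -0.5, -0.5]]
[[-5.5, -14, 3, 0, -0.5, -0.5], [-5.5, -14, 3, 0, -0.5, -0.5], [-5.5, -14.5, 3.5, 0, -0.5, -0.5], [-5.5, -14, 3, -0.5, -0.5, 0], [-5, -14.5, 3, 0, -0.5, -0.5]]
[[-5, -14.5, 3, 0, -0.5, -0.5], [-5, -14.5, 3.5, 0, -0.5, -0.5], [-4.5, -14, 3, 0, -0.5, -0.5], [-4.5, -15, 3.5, -0.5, -1, 0], [-4.5, -14.5, 3, 0, -0.5, -0.5]]
[[-4, -14.5, 3.5, 0, -0.5, -0.5], [-4.5, -14.5, 3, 0, -0.5, -0.5], [-3.5, -15, 3.5, -0.5, -0.5, -0.5], [-4, -14.5, 3.5, 0, -0.5, 0], [-3.5, -15, 3, 0, -0.5, -0.5]]
max [ 7.5 15.  18.5  0.5  2.   1. ] tcp end [0.365 0.24  0.181]
```

Emit:
step_arm(
  steps=[
    [-7,-11.5,-18.5,0,-1.5,-1],
    [-7.5,-12,-18,0,-2,-1],
    [-7.5,-11.5,-18,-0.5,-1.5,-0.5],
    [-6,-14,3,0,-0.5,-0.5],
    [-6,-14.5,3,0,-0.5,-0.5],
  ],
)

```text
t: 8.07
tcp_pos: [0.4595, 0.0293, 0.2115]
ee_rot: [[0.982, 0.014, -0.186], [0.014, -1.0, -0.006], [-0.186, 0.003, -0.982]]
force: [0.5, 0.7, -1.5]
finger_gap: 0.189
grasp_force: 107.6
```

Emit:
step_arm(
  steps=[
    [-5.5,-14,3,0,-0.5,-0.5],
    [-5.5,-14,3,0,-0.5,-0.5],
    [-5.5,-14.5,3.5,0,-0.5,-0.5],
    [-5.5,-14,3,-0.5,-0.5,0],
    [-5,-14.5,3,0,-0.5,-0.5],
  ],
)

```text
t: 8.48
tcp_pos: [0.4261, 0.1001, 0.2008]
ee_rot: [[0.971, 0.052, -0.233], [0.049, -0.999, -0.017], [-0.233, 0.005, -0.972]]
force: [-0.4, 0.3, -2.2]
finger_gap: 0.195
grasp_force: 107.6
```

Emit:
step_arm(
  steps=[
    [-5,-14.5,3,0,-0.5,-0.5],
    [-5,-14.5,3.5,0,-0.5,-0.5],
    [-4.5,-14,3,0,-0.5,-0.5],
    [-4.5,-15,3.5,-0.5,-1,0],
    [-4.5,-14.5,3,0,-0.5,-0.5],
  ],
)

```text
t: 8.9
tcp_pos: [0.3955, 0.1708, 0.1914]
ee_rot: [[0.956, 0.087, -0.281], [0.083, -0.996, -0.029], [-0.283, 0.004, -0.959]]
force: [0.1, -0.2, -1.8]
finger_gap: 0.188
grasp_force: 107.6
```

Emit:
step_arm(
  steps=[
    [-4,-14.5,3.5,0,-0.5,-0.5],
    [-4.5,-14.5,3,0,-0.5,-0.5],
    [-3.5,-15,3.5,-0.5,-0.5,-0.5],
    [-4,-14.5,3.5,0,-0.5,0],
    [-3.5,-15,3,0,-0.5,-0.5],
  ],
)

```text
t: 9.32
tcp_pos: [0.3643, 0.2411, 0.1814]
ee_rot: [[0.939, 0.122, -0.322], [0.115, -0.992, -0.042], [-0.324, 0.002, -0.946]]
force: [0.4, -0.4, -1.9]
finger_gap: 0.19
grasp_force: 107.6
```

Emit:
step_arm(
  steps=[
    [0,0,0,0,0,0],
  ],
)

```text
t: 9.4
tcp_pos: [0.3631, 0.2437, 0.1811]
ee_rot: [[0.938, 0.128, -0.323], [0.121, -0.992, -0.041], [-0.326, -0.001, -0.946]]
force: [-0.1, 0.2, -2.4]
finger_gap: 0.19
grasp_force: 107.6
```

Run:
```python
from h import *
show()
splan((tray(-.045,-.016,.03),TY,-14,6),(tray(-.045,-.016,.002),TY,-14,4))
```

```text
t 9.4 lip [0.5009 0.2614 0.1136] yaw/pitch/roll 7.4 -14.1 0.2 tray [-0.0463 -0.011   0.1096] F [-0.1  0.2 -2.4] q [-0.66  0.51  0.17  1.86 -0.23  1.1  -1.81] gap 0.19
[[4.5, 0.5, 12.5, 0, 0, 0], [4.5, 1, 12.5, 0, 0, 0], [4.5, 0.5, 12.5, 0, 0, 0], [4.5, 1, 12.5, 0, 0, 0], [4.5, 0.5, 12.5, 0, 0, 0]]
[[4.5, 1, 12.5, 0, 0, 0.5], [2.5, 0, 7, 0, 0, 0], [2, 0, 6.5, 0, 0, 0], [2.5, 0, 6.5, 0, 0, 0], [2, 0, 6.5, 0, 0, 0]]
max [ 4.5  1.  12.5  0.   0.   0.5] tcp end [0.365 0.239 0.073]
```

Check the alignment visually before the final lowering.

Emit:
step_arm(
  steps=[
    [4.5,0.5,12.5,0,0,0],
    [4.5,1,12.5,0,0,0],
    [4.5,0.5,12.5,0,0,0],
    [4.5,1,12.5,0,0,0],
    [4.5,0.5,12.5,0,0,0],
  ],
)

```text
t: 9.82
tcp_pos: [0.3671, 0.2357, 0.1147]
ee_rot: [[0.94, 0.121, -0.32], [0.114, -0.993, -0.042], [-0.323, 0.003, -0.947]]
force: [-0.0, 0.6, -1.1]
finger_gap: 0.192
grasp_force: 107.6
```

Emit:
step_arm(
  steps=[
    [4.5,1,12.5,0,0,0.5],
    [0,0,0,0,0,0],
  ],
)

```text
t: 9.98
tcp_pos: [0.3661, 0.2339, 0.1002]
ee_rot: [[0.939, 0.113, -0.324], [0.104, -0.994, -0.044], [-0.327, 0.008, -0.945]]
force: [0.1, -0.0, -1.8]
finger_gap: 0.186
grasp_force: 107.6
```

Run:
```python
from h import *
show()
splan((tray(-.045,-.016,.002),TY,-14,4))
p=save('top','e1');q=save('scene','e2')
a=p['img'][140:300,110:240];b=q['img'][140:300,285:445]
cv2.imwrite('pics/e.png',cv2.resize(np.hstack([a,b]),None,fx=2.75,fy=2.75,interpolation=2)[:,:,::-1])
S=scoopnow()
for P in (p,q): print([px(P,(S@[*m,1])[:3]).round(0).tolist() for m in((.0525,.047,0),(.0525,-.047,0))])
```

```text
t 9.9833 lip [0.5042 0.2489 0.0326] yaw/pitch/roll 6.4 -14.2 -0.3 tray [-0.0446 -0.0238  0.0286] F [ 0.1 -0.  -1.8] q [-0.63  0.63  0.15  1.94 -0.26  0.91 -1.76] gap 0.186
[[2, -1.5, 6.5, 0, 0, 0], [2, -1.5, 6.5, 0, 0, -0.5], [2, -1.5, 6.5, 0, 0, 0], [2, -1.5, 6.5, 0, 0, 0]]
max [2.  1.5 6.5 0.  0.  0.5] tcp end [0.365 0.24  0.073]
[[158.0, 239.0], [199.0, 235.0]]
[[353.0, 178.0], [330.0, 193.0]]
```

View pics/e.png

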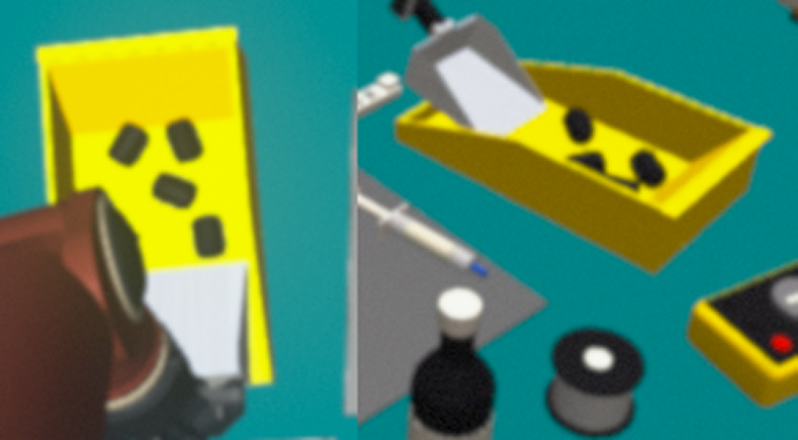

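The top half shows the scoop lip just short of the nearest ferrite, with its right corner at (246,263), which matches the prediction. The scene half shows the scoop over the low end, clear of the walls.

Emit:
step_arm(
  steps=[
    [2,-1.5,6.5,0,0,0],
    [2,-1.5,6.5,0,0,-0.5],
    [2,-1.5,6.5,0,0,0],
    [2,-1.5,6,0,0,0],
    [0,0,0,0,0,0],
  ],
)

```text
t: 10.5
tcp_pos: [0.3647, 0.2413, 0.074]
ee_rot: [[0.938, 0.123, -0.323], [0.115, -0.992, -0.042], [-0.325, 0.003, -0.946]]
force: [0.5, -0.1, -1.0]
finger_gap: 0.192
grasp_force: 107.6
```

Run:
```python
from h import *
show()
splan((tray(-.045,-.016,.0),TY,-14,1),(tray(-.026,-.016,0),TY,-13,4),(tray(-.0,-.016,-.0),TY,-2,5),(tray(.04,-.016,-.0),TY,-2,5))
```

```text
t 10.5 lip [0.5027 0.258  0.0066] yaw/pitch/roll 7.0 -14.1 0.0 tray [-0.045  -0.0145  0.0026] F [ 0.5 -0.1 -1. ] q [-0.63  0.68  0.13  1.95 -0.27  0.85 -1.74] gap 0.192
[[1, 1.5, 3, 0, 0, 0], [4, 0, -1, 0, 0.5, 0], [4.5, 0, -1, 0, 0, 0], [4.5, 0, -1, 0, 0.5, 0], [4.5, 0, -0.5, 0, 0, 0]]
[[4.5, 0, 4, 0, 2.5, 0], [4, 0, 4.5, 0, 2, 0], [4.5, 0, 5, 0, 2, 0], [4.5, 0, 5, 0, 2.5, 0], [4.5, 0, 5, 0, 2, 0]]
[[8, 0, -1, 0, 0, 0], [8, 0, -1, 0, 0, 0], [8, 0, -1, 0, 0, 0], [8, 0, -1, 0, 0, 0], [8, 0, -1, 0, 0, 0]]
max [8.  1.5 5.  0.  2.5 0. ] tcp end [0.438 0.249 0.041]
```

Emit:
step_arm(
  steps=[
    [1,1.5,3,0,0,0],
    [0,0,0,0,0,0],
  ],
)

```text
t: 10.67
tcp_pos: [0.3659, 0.2396, 0.0717]
ee_rot: [[0.939, 0.122, -0.321], [0.115, -0.992, -0.042], [-0.323, 0.002, -0.946]]
force: [0.2, 0.8, -0.8]
finger_gap: 0.19
grasp_force: 107.8
```

Emit:
step_arm(
  steps=[
    [4,0,-1,0,0.5,0],
    [4.5,0,-1,0,0,0],
    [4.5,0,-1,0,0.5,0],
    [4.5,0,-0.5,0,0,0],
  ],
)

```text
t: 11.0
tcp_pos: [0.3839, 0.2417, 0.07]
ee_rot: [[0.945, 0.122, -0.304], [0.115, -0.993, -0.039], [-0.306, 0.002, -0.952]]
force: [0.1, -0.9, -0.8]
finger_gap: 0.188
grasp_force: 107.7
```

Run:
```python
from h import *
show()
splan((tray(-.0,-.016,-.0),TY,-2,5),(tray(.04,-.016,-.0),TY,-2,5))
```

```text
t 11.0 lip [0.5232 0.2585 0.0054] yaw/pitch/roll 7.0 -12.9 0.0 tray [-0.0245 -0.0166  0.0014] F [ 0.1 -0.9 -0.8] q [-0.62  0.69  0.14  1.92 -0.27  0.85 -1.74] gap 0.188
[[4, 0, 4.5, 0, 2, 0], [4.5, 0, 5, 0, 2.5, 0], [4, 0, 5, 0, 2, 0], [4.5, -0.5, 5, 0, 2.5, 0], [4, 0, 5.5, 0, 2, 0]]
[[8, 0, -1, 0, 0, 0], [8, 0, -1, 0, 0, 0], [8, 0, -1, 0, 0, 0], [8, 0, -1, 0, 0, 0], [8, 0, -0.5, 0, 0, 0]]
max [8.  0.5 5.5 0.  2.5 0. ] tcp end [0.438 0.249 0.041]
```

Emit:
step_arm(
  steps=[
    [4,0,5,0,2,0],
    [4.5,0,5,0,2.5,0],
    [4,0,5,0,2,0],
    [4.5,-0.5,5,0,2.5,0],
    [4,0,5,0,2,0],
  ],
)

```text
t: 11.42
tcp_pos: [0.3979, 0.2441, 0.0406]
ee_rot: [[0.986, 0.122, -0.117], [0.121, -0.993, -0.016], [-0.118, 0.002, -0.993]]
force: [-1.0, -0.5, -0.6]
finger_gap: 0.192
grasp_force: 107.7
```

Run:
```python
from h import *
show()
splan((tray(.005,-.016,-.001),TY,-2,1),(tray(.045,-.016,-.001),TY,-2,5))
```

```text
t 11.4167 lip [0.5469 0.2622 0.0041] yaw/pitch/roll 7.0 -1.9 0.1 tray [-0.0005 -0.0159  0.0001] F [-1.  -0.5 -0.6] q [-0.67  0.69  0.15  2.04 -0.28  0.55 -1.75] gap 0.192
[[5.5, 0.5, 0, 0, 0, 0], [8, 0, -1, 0, 0, 0], [8, 0, -0.5, 0, 0, 0], [8, 0, -1, 0, 0, 0], [8, 0, -1, 0, 0, 0]]
[[8, 0, -1, 0, 0, 0]]
max [8.  0.5 1.  0.  0.  0. ] tcp end [0.443 0.249 0.04 ]
```

Emit:
step_arm(
  steps=[
    [5,0,1,0,0,0],
    [8,0,-0.5,0,0,0],
  ],
)

```text
t: 11.58
tcp_pos: [0.4093, 0.2457, 0.039]
ee_rot: [[0.985, 0.123, -0.122], [0.122, -0.992, -0.017], [-0.123, 0.002, -0.992]]
force: [-3.4, -0.6, 6.7]
finger_gap: 0.19
grasp_force: 108.5
```

Emit:
step_arm(
  steps=[
    [8,0,-1,0,0,0],
    [8,0,-1,0,0,0],
    [8,0,-1,0,0,0],
  ],
)

```text
t: 11.83
tcp_pos: [0.4357, 0.2488, 0.0393]
ee_rot: [[0.985, 0.122, -0.118], [0.121, -0.993, -0.016], [-0.119, 0.002, -0.993]]
force: [-2.7, 0.6, 4.3]
finger_gap: 0.189
grasp_force: 108.2
```

Run:
```python
from h import *
show()
splan((tray(.078,-.016,-.0015),TY,-2,5))
p=save('top','f1');q=save('scene','f2')
a=p['img'][140:300,110:240];b=q['img'][140:300,285:445]
cv2.imwrite('pics/f.png',cv2.resize(np.hstack([a,b]),None,fx=2.75,fy=2.75,interpolation=2)[:,:,::-1])
```

```text
t 11.8333 lip [0.5847 0.2669 0.0026] yaw/pitch/roll 7.0 -2.0 0.1 tray [ 0.0375 -0.0159 -0.0014] F [-2.7  0.6  4.3] q [-0.64  0.72  0.16  1.94 -0.26  0.62 -1.74] gap 0.189
[[8, 0, -1, 0, 0, 0], [8, 0, -1, 0, 0, 0], [8, 0, -1, 0, 0, 0], [8, 0, -1, 0, 0, 0], [8, 0.5, -1, 0, 0, 0]]
max [8.  0.5 1.  0.  0.  0. ] tcp end [0.476 0.253 0.039]
```

View pics/f.png

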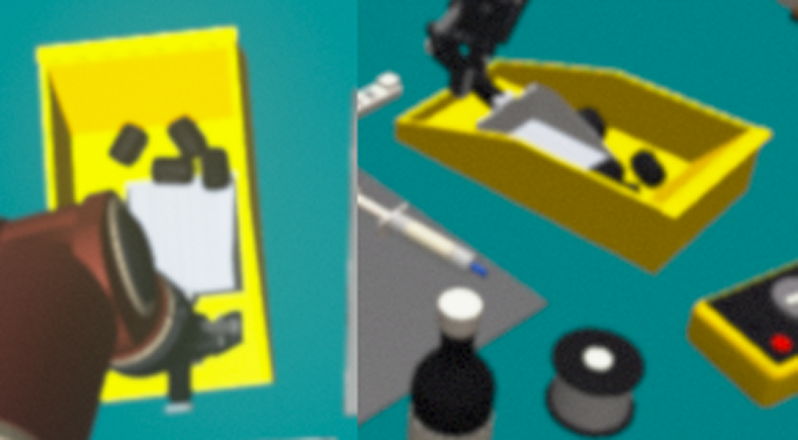

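The ferrites are being pushed up the floor by the lip: three sit in front of it at (173,170), (217,168) and (187,137), and a fourth at (128,145). I'll continue to the slope.

Emit:
step_arm(
  steps=[
    [8,0,-1,0,0,0],
    [8,0,-1,0,0,0],
    [8,0,-1,0,0,0],
    [8,0,-1,0,0,0],
    [8,0,-1,0,0,0],
  ],
)

```text
t: 12.35
tcp_pos: [0.4738, 0.2534, 0.0391]
ee_rot: [[0.985, 0.122, -0.121], [0.121, -0.992, -0.017], [-0.122, 0.002, -0.992]]
force: [-5.2, -0.4, 7.5]
finger_gap: 0.191
grasp_force: 108.5
```

Run:
```python
from h import *
show()
splan((tray(.09,-.016,-.0015),TY,-2,3))
```

```text
t 12.35 lip [0.6226 0.2715 0.002 ] yaw/pitch/roll 7.0 -2.2 0.0 tray [ 0.0757 -0.016  -0.002 ] F [-5.2 -0.4  7.5] q [-0.61  0.76  0.17  1.84 -0.25  0.69 -1.73] gap 0.191
[[4.5, 0, -0.5, 0, 0, 0], [5, 0, -0.5, 0, 0, 0], [4.5, 0, -1, 0, 0, 0]]
max [5. 0. 1. 0. 0. 0.] tcp end [0.488 0.255 0.039]
```

Emit:
step_arm(
  steps=[
    [5,0,-1,0,0,0],
    [5,0,-0.5,0,0,0],
    [4,0,-0.5,0,0,0],
    [2,0,0,0,0,0],
    [0,0,0,0,0,0],
  ],
)

```text
t: 12.77
tcp_pos: [0.482, 0.2541, 0.0383]
ee_rot: [[0.983, 0.123, -0.138], [0.121, -0.992, -0.021], [-0.139, 0.004, -0.99]]
force: [-14.7, -2.9, 10.8]
finger_gap: 0.191
grasp_force: 108.7
```

Run:
```python
from h import *
show()
p=save('top','s1');q=save('scene','s2')
a=p['img'][140:300,110:240];b=q['img'][140:300,285:445]
cv2.imwrite('pics/s.png',cv2.resize(np.hstack([a,b]),None,fx=2.75,fy=2.75,interpolation=2)[:,:,::-1])
```

```text
t 12.7667 lip [ 0.6302  0.2722 -0.0014] yaw/pitch/roll 7.1 -3.1 -0.1 tray [ 0.0833 -0.0162 -0.0054] F [-14.7  -2.9  10.8] q [-0.6   0.77  0.17  1.8  -0.25  0.73 -1.72] gap 0.191
```

View pics/s.png

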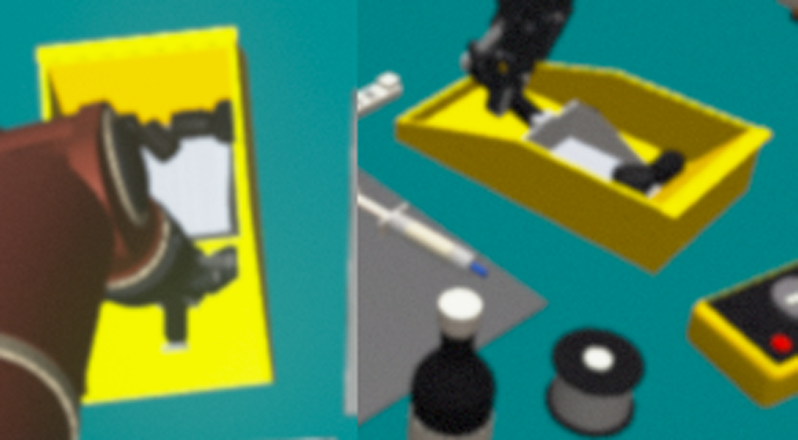

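The ferrites are wedged between the lip and the slope: one lies across at (190,125) and one lengthwise at (225,118). Force is about 15 N. I'll push on with a small yaw wiggle.

Emit:
step_arm(
  steps=[
    [2,0,-1.5,0,0,1.5],
    [2,0,0,0,0,-3],
    [2,0,0,0,0,3],
    [2,0,0,0,0,-3],
    [1,0,0,0,0,1.5],
  ],
)

```text
t: 13.28
tcp_pos: [0.4824, 0.2541, 0.0376]
ee_rot: [[0.98, 0.127, -0.156], [0.124, -0.992, -0.025], [-0.158, 0.005, -0.987]]
force: [-26.4, -0.9, 13.7]
finger_gap: 0.195
grasp_force: 108.3
```

Run:
```python
from h import *
show()
```

```text
t 13.2833 lip [ 0.6298  0.2726 -0.005 ] yaw/pitch/roll 7.3 -4.2 -0.1 tray [ 0.083  -0.0158 -0.009 ] F [-26.4  -0.9  13.7] q [-0.6   0.78  0.17  1.78 -0.25  0.75 -1.72] gap 0.195
```

Emit:
step_arm(
  steps=[
    [-6,0,0,0,1,0],
    [-8,0,0,0,1,0],
    [-8,0,0,0,0,0],
    [-8,0,0,0,0,0],
    [0,0,0,0,0,0],
  ],
)

```text
t: 13.7
tcp_pos: [0.4673, 0.2523, 0.0418]
ee_rot: [[0.989, 0.122, -0.089], [0.122, -0.992, -0.014], [-0.09, 0.003, -0.996]]
force: [-1.6, 0.1, -1.5]
finger_gap: 0.191
grasp_force: 107.3
```

Run:
```python
from h import *
show()
p=save('top','b1');q=save('scene','b2')
a=p['img'][145:245,115:215];b=q['img'][145:245,330:430]
cv2.imwrite('pics/b.png',cv2.resize(np.hstack([a,b]),None,fx=4,fy=4,interpolation=2)[:,:,::-1])
S=scoopnow()
for n,P,o in (('t',p,(115,145)),('s',q,(330,145))):
  print(n,[((px(P,(S@[*m,1])[:3])-o)*4).round(0).tolist() for m in((.0525,.047,0),(.0525,-.047,0),(-.0525,-.047,.042),(-.0525,.047,.042))],'foot',[((px(P,tray(.092,y,0))-o)*4).round(0).tolist() for y in(-.075,.075)])
```

```text
t 13.7 lip [0.6173 0.2705 0.0095] yaw/pitch/roll 7.0 -0.3 -0.0 tray [ 0.0703 -0.0163  0.0055] F [-1.6  0.1 -1.5] q [-0.63  0.74  0.18  1.88 -0.25  0.63 -1.73] gap 0.191
t [[156.0, 188.0], [315.0, 172.0], [317.0, 338.0], [149.0, 356.0]] foot [[334.0, 139.0], [82.0, 166.0]]
s [[245.0, 230.0], [160.0, 297.0], [25.0, 170.0], [113.0, 112.0]] foot [[177.0, 329.0], [307.0, 221.0]]
```

View pics/b.png

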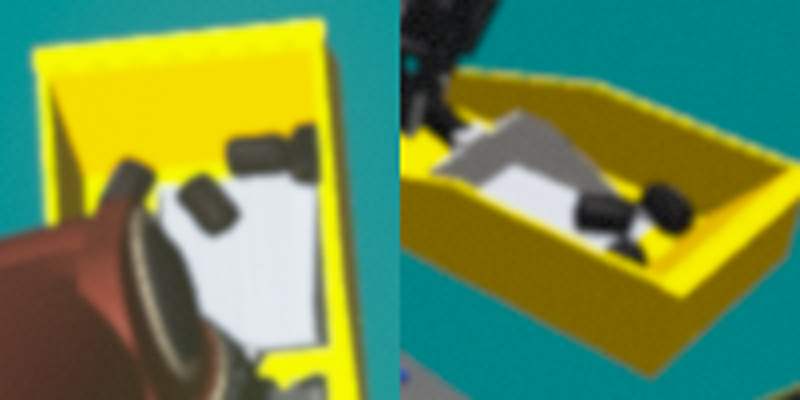

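The top half shows one ferrite already on the blade at (210,205). One lies across at the slope (258,155), one lengthwise beside the tray wall (305,155), which is what blocked the lip, and one is left of the scoop at (130,185). I'll back off, shift left past the lengthwise one and advance again.

Run:
```python
from h import *
splan((tray(.048,-.016,.004),TY,3,3),(tray(.048,.005,.003),TY,2,5),(tray(.06,.005,-.002),TY,-1.5,4),(tray(.085,.005,-.002),TY,-1.5,5))
```

```text
[[-8.5, 0, 4, 0, 1, 0], [-8, 0, 4, 0, 1, 0], [-8.5, 0, 4, 0, 1, 0], [0, -4.5, 0, 0, 0, 0], [0, -4, -0.5, 0, -0.5, 0]]
[[0.5, -4, -0.5, 0, 0, 0], [0, -4.5, 0, 0, 0, 0], [0, -4, -0.5, 0, -0.5, 0], [3, 0, -1.5, 0, -0.5, 0], [3.5, 0, -1, 0, -1, 0]]
[[3.5, 0, -1.5, 0, -1, 0], [3.5, 0, -1.5, 0, -1, 0], [5, 0, -0.5, 0, 0, 0], [5, 0, -0.5, 0, 0, 0], [5, 0, -0.5, 0, 0, 0]]
[[5, 0, -0.5, 0, 0, 0], [5, 0, -0.5, 0, 0, 0]]
max [8.5 4.5 4.  0.  1.  0. ] tcp end [0.48  0.275 0.037]
```

Emit:
step_arm(
  steps=[
    [-8,0,3,0,1,0],
    [-8,0,3,0,1,0],
    [-8,0,3,0,1,0],
    [0,-4,0,0,0,0],
    [0,-4,0,0,0,0],
  ],
)

```text
t: 14.22
tcp_pos: [0.4457, 0.258, 0.035]
ee_rot: [[0.992, 0.121, -0.031], [0.121, -0.993, -0.006], [-0.031, 0.002, -1.0]]
force: [0.5, -0.3, -0.7]
finger_gap: 0.189
grasp_force: 107.3
```

Emit:
step_arm(
  steps=[
    [0,-4,0,0,0,0],
    [0,-4,0,0,0,0],
    [0,-4,0,0,0,0],
    [0,0,0,0,0,0],
  ],
)

```text
t: 14.55
tcp_pos: [0.4453, 0.2683, 0.035]
ee_rot: [[0.993, 0.118, -0.029], [0.117, -0.993, -0.008], [-0.03, 0.004, -1.0]]
force: [0.9, -2.2, -1.1]
finger_gap: 0.196
grasp_force: 107.5
```

Run:
```python
from h import *
show()
splan((tray(.06,.005,-.002),TY,-1.5,4),(tray(.085,.005,-.002),TY,-1.5,5))
p=imaging.get_image('top')
print([(np.round(d['xyz'],3).tolist(),round(d['p'],2),((px(p,d['xyz'])-[115,145])*4).round().tolist()) for d in imaging.find_in('ferrite0',p)][:6])
```

```text
t 14.55 lip [0.597  0.286  0.0119] yaw/pitch/roll 6.8 3.2 -0.1 tray [0.0521 0.0015 0.0079] F [ 0.9 -2.2 -1.1] q [-0.7   0.72  0.18  1.96 -0.27  0.51 -1.78] gap 0.196
[[2.5, -0.5, -0.5, 0, -1, 0], [2.5, -1, -1, 0, -1.5, 0], [2.5, -0.5, -0.5, 0, -1, -0.5], [2.5, -0.5, -1, 0, -1, 0], [5, 0, -0.5, 0, 0, 0]]
[[5, 0, -0.5, 0, 0, 0], [5, 0, -0.5, 0, 0, 0], [5, 0, -0.5, 0, 0, 0], [5, 0, -1, 0, 0, 0]]
max [5.  1.  1.  0.  1.5 0.5] tcp end [0.48  0.275 0.038]
[([0.619, 0.248, 0.028], 0.69, [269.0, 175.0]), ([0.623, 0.23, 0.03], 0.67, [299.0, 168.0]), ([0.617, 0.33, 0.03], 0.53, [125.0, 175.0]), ([0.542, 0.269, 0.019], 0.31, [229.0, 307.0])]
```

Emit:
step_arm(
  steps=[
    [2.5,-0.5,-0.5,0,-1,0],
    [2.5,-1,-1,0,-1.5,0],
    [2.5,-0.5,-0.5,0,-1,-0.5],
    [2.5,-0.5,-1,0,-1,0],
    [5,0,-0.5,0,0,0],
  ],
)

```text
t: 15.07
tcp_pos: [0.4561, 0.2697, 0.0366]
ee_rot: [[0.985, 0.127, -0.117], [0.125, -0.992, -0.023], [-0.119, 0.008, -0.993]]
force: [-3.3, -8.3, -0.4]
finger_gap: 0.189
grasp_force: 108.0
```

Emit:
step_arm(
  steps=[
    [5,0,-0.5,0,0,0],
    [5,0,-0.5,0,0,0],
    [5,0,-0.5,0,0,0],
    [5,0,-1,0,0,0],
  ],
)

```text
t: 15.4
tcp_pos: [0.4727, 0.2679, 0.0362]
ee_rot: [[0.984, 0.125, -0.125], [0.123, -0.992, -0.029], [-0.128, 0.014, -0.992]]
force: [-9.2, -14.9, 4.4]
finger_gap: 0.191
grasp_force: 108.5
```

Run:
```python
from h import *
show()
p=save('top','c1');q=save('scene','c2')
a=p['img'][145:245,115:215];b=q['img'][145:245,330:430]
cv2.imwrite('pics/c.png',cv2.resize(np.hstack([a,b]),None,fx=4,fy=4,interpolation=2)[:,:,::-1])
S=scoopnow()
for n,P,o in (('t',p,(115,145)),('s',q,(330,145))):
  print(n,[((px(P,(S@[*m,1])[:3])-o)*4).round(0).tolist() for m in((.0525,.047,0),(.0525,-.047,0))])
  print([(np.round(d['xyz'],3).tolist(),round(d['p'],2),((px(P,d['xyz'])-o)*4).round().tolist()) for d in imaging.find_in('ferrite0',P)][:6])
```

```text
t 15.4 lip [ 0.6213  0.286  -0.0017] yaw/pitch/roll 7.2 -2.5 -0.6 tray [ 0.0762 -0.0015 -0.0057] F [ -9.2 -14.9   4.4] q [-0.65  0.77  0.18  1.81 -0.25  0.71 -1.75] gap 0.191
t [[136.0, 187.0], [293.0, 170.0]]
[([0.595, 0.308, 0.029], 0.71, [162.0, 213.0]), ([0.622, 0.333, 0.032], 0.67, [120.0, 165.0]), ([0.625, 0.228, 0.03], 0.64, [303.0, 164.0]), ([0.628, 0.252, 0.029], 0.58, [262.0, 160.0])]
s [[261.0, 239.0], [179.0, 304.0]]
[([0.622, 0.333, 0.028], 0.59, [277.0, 204.0]), ([0.597, 0.302, 0.028], 0.48, [213.0, 203.0])]
```

Run:
```python
from h import *
splan((tray(.045,-.004,.003),TY,2.5,4),(tray(.045,-.021,.002),TY,2,4))
```

```text
[[-8.5, 0.5, 2, 0, 1, 0], [-9, 1, 2, 0.5, 1.5, 0], [-8.5, 0.5, 2, 0, 1, 0], [-8.5, 1, 1.5, 0, 1.5, 0], [0, 4, 0, 0, -0.5, 0]]
[[0, 4.5, 0, 0, 0, 0], [0, 4, 0, 0, 0, 0], [0, 4.5, 0, 0, 0, 0]]
max [9.  4.5 2.  0.5 1.5 0. ] tcp end [0.441 0.244 0.032]
```

Emit:
step_arm(
  steps=[
    [-8.5,1,1,0,1,0],
    [-9,1,1.5,0.5,1.5,0],
    [-8.5,1,1.5,0,1,0],
    [-8.5,1,1,0,1.5,0],
    [0,4,0,0,-0.5,0],
  ],
)

```text
t: 16.02
tcp_pos: [0.4414, 0.262, 0.0348]
ee_rot: [[0.991, 0.128, -0.037], [0.128, -0.992, -0.0], [-0.037, -0.004, -0.999]]
force: [-0.5, -1.6, -2.1]
finger_gap: 0.195
grasp_force: 107.5
```

Emit:
step_arm(
  steps=[
    [0,4.5,0,0,0,0],
    [0,4,0,0,0,0],
    [0,4.5,0,0,0,0],
    [0,0,0,0,0,0],
  ],
)

```text
t: 16.35
tcp_pos: [0.4468, 0.251, 0.0352]
ee_rot: [[0.991, 0.13, -0.033], [0.13, -0.992, 0.003], [-0.032, -0.007, -0.999]]
force: [0.4, -0.1, -2.9]
finger_gap: 0.194
grasp_force: 107.7
```

Run:
```python
from h import *
show()
splan((tray(.045,-.025,.001),TY,.5,2))
p=imaging.get_image('top')
print([(np.round(d['xyz'],3).tolist(),round(d['p'],2)) for d in imaging.find_in('ferrite0',p)][:6])
```

```text
t 16.35 lip [0.5982 0.2708 0.0117] yaw/pitch/roll 7.4 3.0 0.6 tray [ 0.0514 -0.0137  0.0077] F [ 0.4 -0.1 -2.9] q [-0.65  0.71  0.16  1.98 -0.26  0.5  -1.73] gap 0.194
[[-2.5, 5, 0, -0.5, -1.5, 0], [-2.5, 5, 0, 0, -1, 0.5]]
max [2.5 5.  0.  0.5 1.5 0.5] tcp end [0.443 0.24  0.035]
[([0.57, 0.29, 0.042], 0.66), ([0.61, 0.337, 0.03], 0.59), ([0.613, 0.252, 0.029], 0.55), ([0.627, 0.224, 0.029], 0.48), ([0.545, 0.252, 0.018], 0.33)]
```

Emit:
step_arm(
  steps=[
    [-2.5,5,0,-0.5,-1,0],
    [-2.5,5,0,0,-1,0.5],
    [0,0,0,0,0,0],
    [0,0,0,0,0,0],
  ],
)

```text
t: 16.78
tcp_pos: [0.4428, 0.2403, 0.0352]
ee_rot: [[0.99, 0.121, -0.067], [0.12, -0.993, -0.01], [-0.067, 0.002, -0.998]]
force: [-0.6, 0.5, -1.9]
finger_gap: 0.194
grasp_force: 107.6
```

Run:
```python
from h import *
show()
splan((tray(.047,-.0235,-.002),TY,-2,3),(tray(.087,-.0235,-.002),TY,-2,6))
```

```text
t 16.7833 lip [0.5935 0.2584 0.0064] yaw/pitch/roll 6.9 1.0 0.0 tray [ 0.0452 -0.0254  0.0024] F [-0.6  0.5 -1.9] q [-0.63  0.71  0.17  1.98 -0.26  0.54 -1.73] gap 0.194
[[1, -0.5, -1.5, 0, -1, 0], [1, -0.5, -1, 0, -1, 0], [1, -0.5, -1.5, 0, -1, 0], [7, 0, -0.5, 0, 0, 0], [6.5, 0, -1, 0, 0, 0]]
[[6.5, 0, -0.5, 0, 0, 0], [6.5, 0, -1, 0, 0, 0], [7, 0, -1, 0, 0, 0], [6.5, 0, -0.5, 0, 0, 0]]
max [7.  0.5 1.5 0.  1.  0. ] tcp end [0.486 0.247 0.039]
```

Emit:
step_arm(
  steps=[
    [1,-0.5,-1,0,-1,0],
    [1,-0.5,-1,0,-1,0],
    [1,-0.5,-1,0,-1,0],
    [7,0,-1,0,0,0],
    [7,0,-1,0,0,0],
  ],
)

```text
t: 17.2
tcp_pos: [0.4598, 0.2446, 0.0382]
ee_rot: [[0.985, 0.122, -0.119], [0.121, -0.993, -0.016], [-0.12, 0.002, -0.993]]
force: [-0.4, 0.5, -2.0]
finger_gap: 0.189
grasp_force: 107.6
```

Emit:
step_arm(
  steps=[
    [7,0,-0.5,0,0,0],
    [7,0,-1,0,0,0],
    [7,0,-1,0,0,0],
    [5,0,-0.5,0,0,0],
    [0,0,0,0,0,0],
  ],
)

```text
t: 17.62
tcp_pos: [0.4849, 0.2473, 0.0379]
ee_rot: [[0.985, 0.122, -0.121], [0.121, -0.993, -0.017], [-0.122, 0.002, -0.992]]
force: [-3.2, -0.2, -0.3]
finger_gap: 0.191
grasp_force: 107.9
```

Run:
```python
from h import *
show()
p=imaging.get_image('top')
c,s=np.cos(np.radians(TY)),np.sin(np.radians(TY))
for d in imaging.find_in('ferrite0',p)[:6]:
    v=np.array(d['xyz'])[:2]-TRAY; print(np.round(d['xyz'],3),round(d['p'],2),'tray',np.round([c*v[0]+s*v[1],-s*v[0]+c*v[1]],3))
```

```text
t 17.6167 lip [0.6337 0.2653 0.0007] yaw/pitch/roll 7.0 -2.2 0.0 tray [ 0.086  -0.0235 -0.0033] F [-3.2 -0.2 -0.3] q [-0.59  0.77  0.17  1.82 -0.25  0.7  -1.71] gap 0.191
[0.629 0.255 0.034] 0.64 tray [ 0.08  -0.033]
[0.634 0.23  0.038] 0.56 tray [ 0.082 -0.059]
```

Emit:
step_arm(
  steps=[
    [4,0,0,0,0,0],
    [3,0,0,0,0,0],
    [0,0,0,0,0,0],
  ],
)

```text
t: 17.97
tcp_pos: [0.4849, 0.2469, 0.0373]
ee_rot: [[0.983, 0.123, -0.135], [0.122, -0.992, -0.021], [-0.136, 0.004, -0.991]]
force: [-14.0, -5.0, 9.0]
finger_gap: 0.189
grasp_force: 108.9
```

Run:
```python
from h import *
show()
p=save('top','d1');q=save('scene','d2')
a=p['img'][145:245,115:215];b=q['img'][145:245,330:430]
cv2.imwrite('pics/d.png',cv2.resize(np.hstack([a,b]),None,fx=4,fy=4,interpolation=2)[:,:,::-1])
S=scoopnow()
print([((px(p,(S@[*m,1])[:3])-(115,145))*4).round(0).tolist() for m in((.0525,.047,0),(.0525,-.047,0))])
```

```text
t 17.9667 lip [ 0.6332  0.265  -0.002 ] yaw/pitch/roll 7.1 -3.0 -0.1 tray [ 0.0854 -0.0237 -0.006 ] F [-14.  -5.   9.] q [-0.59  0.77  0.17  1.81 -0.24  0.72 -1.71] gap 0.189
[[172.0, 170.0], [329.0, 153.0]]
```

View pics/d.png

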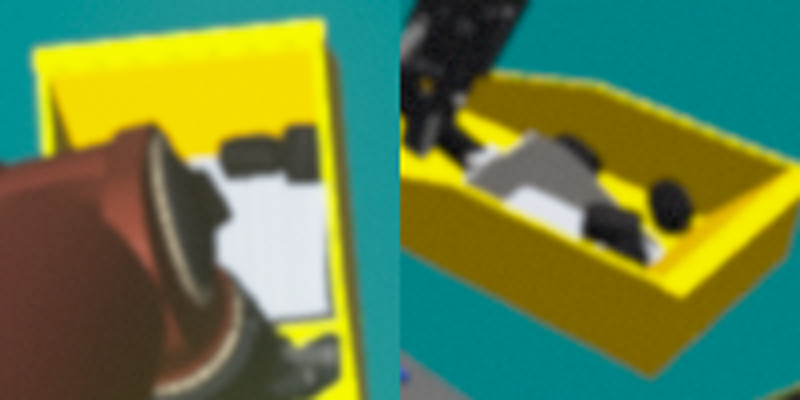

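The scene half shows the lip (white edge at 648,250) at the slope, with two ferrites on its front edge. In the top half they are at (258,155) and (303,153). I'll sweep the lip up along the slope while pitching it up so they roll back into the scoop.

Run:
```python
from h import *
splan((tray(.0875,-.0237,.006),TY,1,2),(tray(.112,-.0237,.05),TY,25,10),(tray(.105,-.0237,.12),TY,25,5))
```

```text
[[-0.5, 0, -0.5, 0, 2, 0], [0, 0, -1, 0, 2, 0], [1.5, 0, 2, 0, 2.5, 0], [1.5, 0, 2, 0, 2, 0], [2, 0, 2, 0, 2.5, 0]]
[[2, 0, 2.5, 0, 2.5, 0], [2.5, 0, 2, 0, 2.5, 0], [2.5, 0, 2.5, 0, 2.5, 0], [2.5, 0, 2.5, 0, 2, 0], [2.5, 0, 2.5, 0, 2.5, 0]]
[[3, 0, 3, 0, 2.5, 0], [3, 0, 3, 0, 2.5, 0], [3.5, 0, -13.5, 0, 0, 0], [3.5, 0, -13.5, 0, 0, 0], [3.5, 0, -14, 0, 0, 0]]
[[3.5, 0.5, -13.5, 0, 0, 0], [3.5, 0, -13.5, 0, 0, 0]]
max [ 3.5  0.5 14.   0.   2.5  0. ] tcp end [0.503 0.249 0.089]
```

Emit:
step_arm(
  steps=[
    [0,0,-1,0,2,0],
    [0,0,-1,0,2,0],
    [1.5,0,2,0,2.5,0],
    [1.5,0,2,0,2,0],
    [2,0,2,0,2.5,0],
  ],
)

```text
t: 18.48
tcp_pos: [0.4987, 0.2495, 0.0337]
ee_rot: [[0.99, 0.122, 0.076], [0.121, -0.993, 0.008], [0.077, 0.001, -0.997]]
force: [0.2, 0.7, -1.8]
finger_gap: 0.19
grasp_force: 107.6
```

Emit:
step_arm(
  steps=[
    [2,0,2,0,2.5,0],
    [2.5,0,2,0,2.5,0],
    [2.5,0,2,0,2.5,0],
    [2.5,0,2,0,2,0],
    [2.5,0,2,0,2.5,0],
  ],
)

```text
t: 18.9
tcp_pos: [0.5119, 0.2512, 0.0258]
ee_rot: [[0.952, 0.122, 0.28], [0.117, -0.993, 0.033], [0.282, 0.001, -0.959]]
force: [0.2, 1.2, -2.8]
finger_gap: 0.189
grasp_force: 107.6
```

Emit:
step_arm(
  steps=[
    [3,0,2,0,2.5,0],
    [3,0,2,0,2.5,0],
    [0,0,0,0,0,0],
  ],
)

```text
t: 19.15
tcp_pos: [0.5225, 0.2567, 0.0307]
ee_rot: [[0.932, 0.12, 0.343], [0.115, -0.993, 0.036], [0.345, 0.006, -0.939]]
force: [0.4, -0.2, -2.6]
finger_gap: 0.191
grasp_force: 107.9
```

Run:
```python
from h import *
show()
p=imaging.get_image('top');q=imaging.get_image('scene')
c,s=np.cos(np.radians(TY)),np.sin(np.radians(TY))
for P in(p,q):
  for d in imaging.find_in('ferrite0',P)[:6]:
    v=np.array(d['xyz'])[:2]-TRAY; print(np.round(d['xyz'],3),round(d['p'],2),'tray',np.round([c*v[0]+s*v[1],-s*v[0]+c*v[1]],3))
```

```text
t 19.15 lip [0.6718 0.2748 0.0662] yaw/pitch/roll 7.1 25.0 -0.2 tray [ 0.1249 -0.0187  0.0622] F [ 0.4 -0.2 -2.6] q [-0.74  0.73  0.25  2.09 -0.46  0.01 -1.58] gap 0.191
[0.584 0.252 0.058] 0.76 tray [ 0.035 -0.03 ]
[0.535 0.334 0.025] 0.72 tray [-0.003  0.057]
[0.61  0.339 0.031] 0.54 tray [0.072 0.053]
[0.655 0.24  0.096] 0.45 tray [ 0.104 -0.052]
[0.594 0.262 0.058] 0.56 tray [ 0.046 -0.022]
[0.601 0.258 0.066] 0.44 tray [ 0.052 -0.026]
[0.66  0.236 0.093] 0.43 tray [ 0.109 -0.056]
```

Run:
```python
from h import *
splan((tray(.118,-.0187,.11),TY,25,5),(tray(.10,-.02,.2),TY,25,7))
```

```text
[[2, 0, -9.5, 0, 0, 0], [2, -0.5, -9.5, 0, 0, 0], [2.5, 0, -9.5, 0, 0, 0], [2, 0, -9.5, 0, 0, 0], [2, -0.5, -9.5, 0.5, 0, 0]]
[[2, 0, -13, 0, 0, 0], [2, 0.5, -13, 0, 0, 0], [2, 0, -13, 0, 0, 0], [2, 0.5, -13, 0, 0, 0], [2, 0, -13, 0, 0, 0]]
[[2, 0, -13, 0, 0, 0], [2, 0.5, -13, 0, 0, 0]]
max [ 2.5  0.5 13.   0.5  0.   0. ] tcp end [0.498 0.252 0.169]
```

Emit:
step_arm(
  steps=[
    [1,0,-5,0,0,0],
    [2,0,-9,0,0,0],
    [2,0,-10,0,0,0],
    [2,0,-10,0,0,0],
    [2,0,-10,0,0,0],
  ],
)

```text
t: 19.77
tcp_pos: [0.5151, 0.2547, 0.0761]
ee_rot: [[0.932, 0.119, 0.341], [0.115, -0.993, 0.035], [0.343, 0.007, -0.939]]
force: [0.2, 1.3, -1.7]
finger_gap: 0.193
grasp_force: 107.7
```

Emit:
step_arm(
  steps=[
    [2,0,-13,0,0,0],
    [2,0,-13,0,0,0],
    [2,0,-13,0,0,0],
    [2,0,-13,0,0,0],
    [2,0,-13,0,0,0],
  ],
)

```text
t: 20.18
tcp_pos: [0.5018, 0.2537, 0.1407]
ee_rot: [[0.933, 0.12, 0.341], [0.115, -0.993, 0.035], [0.342, 0.006, -0.94]]
force: [0.2, 0.6, -2.4]
finger_gap: 0.187
grasp_force: 107.7
```

Emit:
step_arm(
  steps=[
    [2,0,-13,0,1,0],
    [2,0,-10,0,1,0],
    [0,0,-5,0,1,0],
    [0,0,0,0,1,0],
    [0,0,0,0,0,0],
  ],
)

```text
t: 20.6
tcp_pos: [0.4946, 0.2531, 0.1668]
ee_rot: [[0.907, 0.121, 0.404], [0.113, -0.993, 0.043], [0.406, 0.007, -0.914]]
force: [-0.3, -0.3, -2.9]
finger_gap: 0.196
grasp_force: 107.8
```

Run:
```python
from h import *
show()
p=save('top','m1');q=save('scene','m2')
Si=np.linalg.inv(scoopnow())
for P in(p,q):
  for d in imaging.find_in('ferrite0',P)[:7]:
    print(np.round(d['xyz'],3),round(d['p'],2),'in scoop',(Si@[*d['xyz'],1])[:3].round(3))
```

```text
t 20.6 lip [0.6412 0.2711 0.2121] yaw/pitch/roll 7.1 28.8 -0.3 tray [ 0.0941 -0.0187  0.2081] F [-0.3 -0.3 -2.9] q [-1.03  0.49  0.58  2.12 -0.37  0.23 -1.66] gap 0.196
[0.555 0.255 0.196] 0.8 in scoop [-0.033 -0.005  0.029]
[0.564 0.29  0.198] 0.72 in scoop [-0.02   0.028  0.024]
[0.567 0.231 0.202] 0.59 in scoop [-0.022 -0.031  0.029]
[0.535 0.334 0.024] 0.57 in scoop [-0.124  0.076 -0.117]
[0.564 0.281 0.196] 0.59 in scoop [-0.022  0.019  0.022]
[0.62  0.33  0.028] 0.55 in scoop [-0.049  0.062 -0.154]
[0.554 0.086 0.019] 0.26 in scoop [-0.137 -0.172 -0.117]
```

Three ferrites sit at the back of the scoop (detections in the scoop frame), and the other two are in the tray. I'll carry them to the bowl.

Run:
```python
from h import *
splan(((.64,.24,.22),12,27,3),((.615,.02,.24),38,26,12),((.592,-.30,.22),63,25,16),((.592,-.328,.20),63,22,4))
```

```text
[[-0.5, 14.5, -5, 1, -0.5, -1.5], [-1, 14, -5, 0.5, -0.5, -1.5], [-1, 14.5, -5, 0.5, -1, -1.5], [-5, 23, -3.5, 1, 0, -2], [-5, 23, -4.5, 1, 0, -2]]
[[-6, 23, -4, 0.5, 0, -2], [-6.5, 22, -4.5, 1, 0, -2], [-7, 22.5, -5, 1, 0, -2], [-7.5, 21.5, -5, 0.5, -0.5, -2], [-8.5, 21.5, -5.5, 1, 0, -2]]
[[-8.5, 21, -5.5, 0.5, 0, -2], [-9.5, 20.5, -5.5, 1, 0, -2], [-9.5, 20.5, -5.5, 0.5, 0, -2], [-10.5, 19.5, -6, 1, 0, -2], [-10.5, 19.5, -6.5, 1, -0.5, -2]]
[[-13, 19, -3.5, 0.5, 0, -1.5], [-13.5, 18.5, -4, 0.5, 0, -1.5], [-13.5, 18.5, -4, 0.5, 0, -1.5], [-14, 18, -4, 0.5, 0, -1.5], [-14.5, 17.5, -4.5, 0.5, 0, -1.5]]
[[-14.5, 17, -4.5, 0.5, 0, -1.5], [-15, 16.5, -4.5, 0.5, 0, -1.5], [-15.5, 16, -4.5, 1, 0, -1.5], [-15.5, 15.5, -4.5, 0.5, -0.5, -1.5], [-16, 15.5, -5, 0.5, 0, -1.5]]
[[-16.5, 14.5, -5, 0.5, 0, -1.5], [-16.5, 14.5, -5, 0.5, 0, -1], [-17, 14, -5, 0.5, 0, -1.5], [-16.5, 13.5, -5, 0.5, 0, -1.5], [-17.5, 13, -5, 0.5, 0, -1.5]]
[[-17.5, 12.5, -5.5, 0.5, 0, -1.5], [-7, 3, 0.5, 0, -1, 0], [-7.5, 3, 1, 0, -0.5, 0], [-7, 3.5, 0.5, 0, -1, 0], [-7.5, 3, 1, 0, -0.5, 0]]
max [17.5 23.   6.5  1.   1.   2. ] tcp end [ 0.523 -0.463  0.172]
```

Emit:
step_arm(
  steps=[
    [0,7,-3,0.5,-0.5,-1.5],
    [-1,14,-5,0.5,-0.5,-1.5],
    [-1,14.5,-5,1,-1,-1.5],
    [-5,23,-3.5,1,0,-2],
    [-5,23,-4.5,1,0,-2],
  ],
)

```text
t: 21.22
tcp_pos: [0.4933, 0.1692, 0.1821]
ee_rot: [[0.889, 0.283, 0.359], [0.263, -0.959, 0.105], [0.374, 0.001, -0.927]]
force: [0.7, -0.5, -2.5]
finger_gap: 0.189
grasp_force: 107.9
```

Emit:
step_arm(
  steps=[
    [-6,23,-4,0.5,0,-2],
    [-6.5,22,-4.5,1,0,-2],
    [-7,22.5,-5,1,0,-2],
    [-7.5,21.5,-5,0.5,-0.5,-2],
    [-8.5,21.5,-5.5,1,0,-2],
  ],
)

```text
t: 21.63
tcp_pos: [0.4926, 0.0495, 0.1914]
ee_rot: [[0.829, 0.455, 0.325], [0.424, -0.89, 0.166], [0.365, 0.0, -0.931]]
force: [0.8, 1.1, -3.5]
finger_gap: 0.193
grasp_force: 107.9
```

Emit:
step_arm(
  steps=[
    [-8.5,21,-5.5,0.5,0,-2],
    [-9.5,20.5,-5.5,1,0,-2],
    [-9.5,20.5,-5.5,0.5,0,-2],
    [-10.5,19.5,-6,1,0,-2],
    [-10.5,19.5,-6.5,1,-0.5,-2],
  ],
)

```text
t: 22.05
tcp_pos: [0.4965, -0.067, 0.2005]
ee_rot: [[0.739, 0.612, 0.28], [0.572, -0.791, 0.219], [0.356, -0.002, -0.935]]
force: [0.7, 0.2, -3.2]
finger_gap: 0.189
grasp_force: 107.8
```

Run:
```python
from h import *
show()
splan(((.592,-.30,.22),63,25,16),((.592,-.328,.20),63,22,4))
```

```text
t 22.05 lip [0.6152 0.0246 0.2377] yaw/pitch/roll 37.7 25.7 0.3 tray [ 0.0379 -0.2601  0.2337] F [ 0.7  0.2 -3.2] q [ 0.45  0.37 -0.24  2.08 -0.41  0.51 -0.34] gap 0.189
[[-13, 19.5, -4, 0.5, 0, -1.5], [-13.5, 18.5, -4, 0.5, 0, -1.5], [-13.5, 18.5, -4, 0.5, 0, -1.5], [-14.5, 18.5, -4.5, 0.5, 0, -1.5], [-14.5, 17.5, -4.5, 0.5, 0, -1.5]]
[[-14.5, 17.5, -4.5, 1, -0.5, -1.5], [-15.5, 16.5, -4.5, 0.5, 0, -1.5], [-15.5, 16.5, -4.5, 0.5, 0, -1.5], [-16, 16, -5, 0.5, 0, -1.5], [-16, 15.5, -5, 0.5, 0, -1.5]]
[[-16.5, 15, -5, 0.5, 0, -1.5], [-17, 14.5, -5, 0.5, 0, -1.5], [-17, 14, -5.5, 0.5, 0, -1], [-17, 13.5, -5, 0.5, 0, -1.5], [-17.5, 13, -5.5, 0.5, 0, -1.5]]
[[-17.5, 13, -5.5, 0.5, 0, -1.5], [-7.5, 3, 0.5, 0, -1, 0], [-7, 3, 0.5, 0, -0.5, 0], [-7.5, 3.5, 1, 0, -1, 0], [-7, 3, 0.5, 0, -0.5, 0]]
max [17.5 19.5  5.5  1.   1.   1.5] tcp end [ 0.523 -0.463  0.173]
```

Emit:
step_arm(
  steps=[
    [-13,19.5,-4,0.5,0,-1.5],
    [-13.5,18.5,-4,0.5,0,-1.5],
    [-13.5,18.5,-4,0.5,0,-1.5],
    [-14.5,18.5,-4.5,0.5,0,-1.5],
    [-14.5,17.5,-4.5,0.5,0,-1.5],
  ],
)

```text
t: 22.47
tcp_pos: [0.5032, -0.1844, 0.1955]
ee_rot: [[0.652, 0.715, 0.252], [0.67, -0.699, 0.25], [0.355, 0.006, -0.935]]
force: [0.5, 1.0, -2.7]
finger_gap: 0.187
grasp_force: 107.8
```

Emit:
step_arm(
  steps=[
    [-14.5,17.5,-4.5,1,-0.5,-1.5],
    [-15.5,16.5,-4.5,0.5,0,-1.5],
    [-15.5,16.5,-4.5,0.5,0,-1.5],
    [-16,16,-5,0.5,0,-1.5],
    [-16,15.5,-5,0.5,0,-1.5],
  ],
)

```text
t: 22.88
tcp_pos: [0.5117, -0.2993, 0.19]
ee_rot: [[0.555, 0.806, 0.206], [0.756, -0.592, 0.278], [0.346, 0.002, -0.938]]
force: [0.7, 0.3, -2.8]
finger_gap: 0.19
grasp_force: 107.9
```

Emit:
step_arm(
  steps=[
    [-16.5,15,-5,0.5,0,-1.5],
    [-17,14.5,-5,0.5,0,-1.5],
    [-17,14,-5.5,0.5,0,-1],
    [-17,13.5,-5,0.5,0,-1.5],
    [-17.5,13,-5.5,0.5,0,-1.5],
  ],
)

```text
t: 23.3
tcp_pos: [0.5212, -0.4119, 0.1846]
ee_rot: [[0.452, 0.876, 0.169], [0.822, -0.483, 0.301], [0.346, 0.003, -0.938]]
force: [0.3, -0.0, -2.4]
finger_gap: 0.193
grasp_force: 107.8
```

Emit:
step_arm(
  steps=[
    [-14,10,-4,0.5,0,-1.5],
    [-8,4,-1,0,0,0],
    [-4,2,0,0,0,0],
    [0,0,0,0,0,0],
  ],
)

```text
t: 23.63
tcp_pos: [0.5228, -0.4404, 0.1799]
ee_rot: [[0.43, 0.888, 0.161], [0.833, -0.46, 0.308], [0.347, 0.002, -0.938]]
force: [-0.2, 0.0, -2.7]
finger_gap: 0.192
grasp_force: 107.8
```

Run:
```python
from h import *
show()
splan(((.592,-.328,.15),63,8,8),((.592,-.328,.115),63,-8,6))
p=imaging.get_image('top');q=imaging.get_image('scene')
Si=np.linalg.inv(scoopnow())
for P in(p,q):
  for d in imaging.find_in('ferrite0',P)[:6]: print(np.round(d['xyz'],3),round(d['p'],2),'in scoop',(Si@[*d['xyz'],1])[:3].round(3))
print([(np.round(d['xyz'],3),d['p']) for d in imaging.find_in('bowl',q)])
```

```text
t 23.6333 lip [ 0.592  -0.3071  0.2158] yaw/pitch/roll 62.7 25.2 0.1 tray [-0.0262 -0.5863  0.2118] F [-0.2  0.  -2.7] q [ 0.94  0.79 -0.25  1.29 -0.18  1.18  0.35] gap 0.192
[[-4, 1.5, 1, 0, -2, 0], [-4, 1, 1.5, 0, -2.5, 0], [-4, 1.5, 1.5, 0, -2, 0], [-3.5, 1, 1.5, 0, -2, 0], [-3, 1.5, 2, 0, -2, 0]]
[[-3, 1.5, 2, 0, -2.5, -0.5], [-2.5, 1, 2, 0, -2, 0], [-2, 1.5, 2.5, 0, -2, 0], [0.5, 0, -1.5, 0, -3, 0], [1, 0, -1, 0, -2.5, 0]]
[[1.5, 0, -1.5, 0, -2.5, 0], [1.5, 0, -1.5, 0, -3, 0], [1.5, 0, -1, 0, -2.5, 0], [2, 0, -1.5, 0, -2.5, 0]]
max [4.  1.5 2.5 0.  3.  0.5] tcp end [ 0.526 -0.458  0.167]
[ 0.534 -0.36   0.208] 0.74 in scoop [-0.02   0.027  0.024]
[ 0.583 -0.385  0.21 ] 0.68 in scoop [-0.02  -0.028  0.025]
[ 0.552 -0.387  0.204] 0.51 in scoop [-0.036 -0.002  0.027]
[0.609 0.34  0.028] 0.46 in scoop [ 0.497  0.279 -0.42 ]
[ 0.561 -0.381  0.205] 0.78 in scoop [-0.027 -0.006  0.024]
[0.619 0.332 0.022] 0.61 in scoop [ 0.492  0.266 -0.424]
[ 0.533 -0.365  0.206] 0.54 in scoop [-0.025  0.025  0.024]
[0.543 0.331 0.026] 0.42 in scoop [ 0.462  0.334 -0.405]
[(array([ 0.584, -0.308,  0.068]), 0.85)]
```

Emit:
step_arm(
  steps=[
    [-4,1.5,1,0,-2,0],
    [-4,1,1.5,0,-2.5,0],
    [-4,1.5,1.5,0,-2,0],
    [-3.5,1,1.5,0,-2,0],
    [-3,1.5,2,0,-2,0],
  ],
)

```text
t: 24.3
tcp_pos: [0.5227, -0.4563, 0.169]
ee_rot: [[0.45, 0.889, 0.08], [0.877, -0.457, 0.148], [0.168, 0.004, -0.986]]
force: [0.9, 0.3, -3.4]
finger_gap: 0.19
grasp_force: 107.7
```

Emit:
step_arm(
  steps=[
    [-3,1.5,2,0,-2.5,-0.5],
    [-2.5,1,2,0,-2,0],
    [-2,1.5,2.5,0,-2,0],
    [0.5,0,-1.5,0,-3,0],
    [1,0,-1,0,-2.5,0],
  ],
)

```text
t: 24.72
tcp_pos: [0.5236, -0.4628, 0.1636]
ee_rot: [[0.45, 0.893, -0.014], [0.892, -0.45, -0.038], [-0.04, 0.004, -0.999]]
force: [0.6, 0.6, -1.9]
finger_gap: 0.191
grasp_force: 107.8
```

Run:
```python
from h import *
show()
splan(((.592,-.328,.115),63,-8,4),((.592,-.328,.108),63,-25,6),((.592,-.328,.106),63,-46,6))
```

```text
t 24.7167 lip [ 0.5925 -0.3268  0.1389] yaw/pitch/roll 63.2 2.6 -0.1 tray [-0.0281 -0.6059  0.1349] F [ 0.6  0.6 -1.9] q [ 0.7   0.75 -0.05  1.36  0.09  1.03  0.15] gap 0.191
[[1, 0, -1, 0, -2.5, 0], [1, 0, -1, 0, -3, 0], [1.5, -0.5, -1, 0, -2.5, 0], [2, 0, -1.5, 0, -2.5, 0], [1, 0, -6, 0, -3, 0]]
[[1.5, 0, -6.5, 0, -2.5, 0], [1.5, 0, -6.5, 0, -3, 0], [1.5, 0, -6.5, 0, -3, 0], [1.5, 0, -6.5, 0, -2.5, 0], [2, 0, -6.5, 0, -3, 0]]
[[1.5, 0.5, -9, 0, -3.5, 0], [1.5, 0, -9, 0, -3.5, 0], [1.5, 0, -9.5, 0, -3.5, 0], [2, 0, -9, 0, -3.5, 0], [1.5, 0, -9, 0, -3.5, 0]]
[[1.5, 0, -9, 0, -3.5, 0]]
max [2.  0.5 9.5 0.  3.5 0. ] tcp end [ 0.554 -0.401  0.237]
```

Emit:
step_arm(
  steps=[
    [1,0,-1,0,-2.5,0],
    [1,0,-1,0,-3,0],
    [1.5,-0.5,-1,0,-2.5,0],
    [2,0,-1.5,0,-2.5,0],
    [1,0,-6,0,-3,0],
  ],
)

```text
t: 25.13
tcp_pos: [0.5265, -0.4546, 0.1726]
ee_rot: [[0.434, 0.893, -0.12], [0.859, -0.45, -0.244], [-0.272, 0.003, -0.962]]
force: [-0.3, 0.4, -2.7]
finger_gap: 0.191
grasp_force: 107.8
```

Emit:
step_arm(
  steps=[
    [1.5,0,-6.5,0,-2.5,0],
    [1.5,0,-6.5,0,-3,0],
    [1.5,0,-6.5,0,-3,0],
    [1.5,0,-6.5,0,-2.5,0],
    [2,0,-6.5,0,-3,0],
  ],
)

```text
t: 25.55
tcp_pos: [0.5361, -0.4373, 0.2013]
ee_rot: [[0.393, 0.893, -0.218], [0.774, -0.45, -0.445], [-0.496, 0.006, -0.868]]
force: [-0.6, -1.0, -1.8]
finger_gap: 0.19
grasp_force: 107.9
```

Run:
```python
from h import *
show()
splan(((.592,-.328,.106),63,-46,6))
q=imaging.get_image('scene')
Si=np.linalg.inv(scoopnow())
for P in(q,):
  for d in imaging.find_in('ferrite0',P)[:6]: print(np.round(d['xyz'],3),round(d['p'],2),'in scoop',(Si@[*d['xyz'],1])[:3].round(3))
```

```text
t 25.55 lip [ 0.5925 -0.327   0.1091] yaw/pitch/roll 63.1 -24.9 -0.2 tray [-0.0281 -0.6061  0.1051] F [-0.6 -1.  -1.8] q [ 0.3   0.73  0.23  1.44  0.43  1.02 -0.22] gap 0.19
[[1.5, 0, -9, 0, -3.5, 0], [1.5, 0, -8.5, 0, -3.5, 0], [1.5, 0, -9, 0, -3.5, 0], [2, 0, -9, 0, -3.5, 0], [1.5, 0.5, -9, 0, -3.5, 0]]
[[1.5, 0, -8.5, 0.5, -3.5, 0]]
max [2.  0.5 9.  0.5 3.5 0. ] tcp end [ 0.554 -0.402  0.237]
[ 0.625 -0.295  0.107] 0.85 in scoop [ 0.087 -0.015  0.014]
[0.542 0.329 0.024] 0.66 in scoop [0.595 0.338 0.158]
[ 0.595 -0.389  0.17 ] 0.64 in scoop [-0.027 -0.03   0.031]
[ 0.541 -0.372  0.167] 0.58 in scoop [-0.035  0.026  0.024]
[0.555 0.087 0.013] 0.51 in scoop [0.409 0.218 0.06 ]
[0.621 0.332 0.023] 0.44 in scoop [0.63  0.268 0.173]
```

One is out; the other two haven't slid yet. I'll tip further.

Emit:
step_arm(
  steps=[
    [1.5,0,-9,0,-3.5,0],
    [1.5,0,-9,0,-3.5,0],
    [1.5,0,-9,0,-3.5,0],
    [0,0,0,0,0,0],
    [0,0,0,0,0,0],
  ],
)

```text
t: 26.07
tcp_pos: [0.5447, -0.4203, 0.2201]
ee_rot: [[0.346, 0.894, -0.285], [0.684, -0.448, -0.576], [-0.643, 0.004, -0.766]]
force: [-0.5, 0.0, -1.9]
finger_gap: 0.193
grasp_force: 108.1
```

```bash
cat >> h.py <<'E'
def ferr():
    Si=np.linalg.inv(scoopnow())
    for n in('scene','top'):
        P=imaging.get_image(n)
        for d in imaging.find_in('ferrite0',P)[:6]: print(n,np.round(d['xyz'],3),round(d['p'],2),'scoop',(Si@[*d['xyz'],1])[:3].round(3),'bowl_d',round(float(np.linalg.norm(np.array(d['xyz'])-[.601,-.31,.055])),3))
E
python3 - <<'E'
from h import *
show()
splan(((.592,-.328,.106),63,-46,3),((.592,-.328,.108),63,-56,3))
ferr()
E
```

```text
t 26.0667 lip [ 0.5925 -0.3262  0.1073] yaw/pitch/roll 63.2 -35.1 -0.1 tray [-0.028  -0.6053  0.1033] F [-0.5  0.  -1.9] q [ 0.16  0.75  0.32  1.44  0.55  1.08 -0.35] gap 0.193
[[1.5, 0, -9, 0, -3.5, 0], [1, 0, -9, 0, -4, 0], [1.5, 0, -9, 0.5, -3.5, 0], [1, 0, -9, 0, -3, 0], [0.5, 0, -9.5, 0, -3.5, 0]]
[[1, 0, -9, 0, -3.5, 0]]
max [1.5 0.  9.5 0.5 4.  0. ] tcp end [ 0.565 -0.38   0.251]
scene [ 0.649 -0.282  0.081] 0.67 scoop [ 0.121 -0.03   0.016] bowl_d 0.062
scene [0.618 0.332 0.023] 0.67 scoop [0.591 0.273 0.276] bowl_d 0.643
scene [ 0.587 -0.274  0.078] 0.55 scoop [0.105 0.028 0.001] bowl_d 0.045
scene [ 0.62  -0.273  0.079] 0.55 scoop [ 0.118 -0.001  0.011] bowl_d 0.048
scene [0.544 0.326 0.024] 0.54 scoop [0.559 0.337 0.254] bowl_d 0.639
top [0.613 0.335 0.028] 0.67 scoop [0.588 0.279 0.28 ] bowl_d 0.645
top [ 0.651 -0.259  0.082] 0.62 scoop [ 0.138 -0.022  0.029] bowl_d 0.077
top [0.536 0.335 0.029] 0.6 scoop [0.559 0.348 0.261] bowl_d 0.648
top [ 0.636 -0.278  0.08 ] 0.59 scoop [ 0.119 -0.017  0.013] bowl_d 0.053
```

Run:
```python
from h import *
splan(((.588,-.336,.16),63,-25,5),((.58,-.34,.21),60,0,6),((.627,-.043,.15),-2.75,0,16))
```

```text
[[-8, 0, -1.5, 0, 2, 0], [-8, 0.5, -2, 0, 2, 0], [-7.5, 0, -2, 0, 2, 0], [-7.5, 0.5, -2.5, 0, 2, 0], [-7, 0, -2.5, 0, 2.5, 0]]
[[-6.5, -2, 4.5, 0.5, 4, 0.5], [-5.5, -2, 4.5, 0, 4, 0.5], [-5, -2, 4, 0, 4.5, 0.5], [-4.5, -2, 3.5, 0.5, 4, 0.5], [-4.5, -2.5, 3, 0, 4, 0.5]]
[[-3, -2, 3.5, 0, 4.5, 0.5], [18, -17, 2, 0.5, -0.5, 4], [17.5, -18.5, 2, 0.5, 0, 3.5], [17, -19.5, 2.5, 0, 0, 4], [16.5, -20.5, 2, 0.5, 0, 4]]
[[16, -21.5, 2.5, 0.5, 0, 4], [14.5, -22.5, 2.5, 0, 0, 4], [14, -23.5, 2.5, 0.5, 0, 3.5], [13.5, -24.5, 2.5, 0.5, 0, 4], [12, -25, 2.5, 0, 0, 4]]
[[11, -26, 2.5, 0.5, 0, 4], [10, -27, 3, 0.5, 0, 4], [8.5, -27, 3, 0, 0, 3.5], [8, -28, 2.5, 0.5, 0, 4], [6.5, -28, 3.5, 0.5, 0, 4]]
[[5.5, -29, 3, 0, 0, 4], [4, -28.5, 3.5, 0.5, 0, 4]]
max [18.  29.   4.5  0.5  4.5  4. ] tcp end [ 0.476 -0.036  0.181]
```

Emit:
step_arm(
  steps=[
    [-8,0,-1.5,0,2,0],
    [-8,0.5,-2,0,2,0],
    [-7.5,0,-2,0,2,0],
    [-7.5,0.5,-2.5,0,2,0],
    [-7,0,-2.5,0,2.5,0],
  ],
)

```text
t: 26.68
tcp_pos: [0.5322, -0.4451, 0.2524]
ee_rot: [[0.395, 0.892, -0.219], [0.775, -0.452, -0.442], [-0.493, 0.005, -0.87]]
force: [-0.4, 0.6, -1.6]
finger_gap: 0.192
grasp_force: 108.0
```

Emit:
step_arm(
  steps=[
    [-6.5,-2,4.5,0.5,4,0.5],
    [-5.5,-2,4.5,0,4,0.5],
    [-5,-2,4,0,4.5,0.5],
    [-4.5,-2,3.5,0.5,4,0.5],
    [-4.5,-2.5,3,0,4,0.5],
  ],
)

```text
t: 27.1
tcp_pos: [0.5077, -0.469, 0.2446]
ee_rot: [[0.489, 0.869, -0.074], [0.858, -0.495, -0.138], [-0.157, 0.004, -0.988]]
force: [-0.4, -0.3, -1.3]
finger_gap: 0.195
grasp_force: 108.0
```

Emit:
step_arm(
  steps=[
    [-3,-2,3.5,0,4.5,0.5],
    [0,0,0,0,0,0],
  ],
)

```text
t: 27.27
tcp_pos: [0.4987, -0.4766, 0.2412]
ee_rot: [[0.509, 0.86, -0.041], [0.857, -0.51, -0.075], [-0.086, 0.003, -0.996]]
force: [-1.6, -1.7, -1.1]
finger_gap: 0.191
grasp_force: 108.0
```

Run:
```python
from h import *
show()
splan(((.627,-.043,.15),-2.75,0,16))
ferr()
```

```text
t 27.2667 lip [ 0.5762 -0.3467  0.2096] yaw/pitch/roll 59.3 -0.0 -0.0 tray [-0.0468 -0.6237  0.2056] F [-1.6 -1.7 -1.1] q [0.67 0.66 0.04 1.3  0.07 1.16 0.14] gap 0.191
[[18.5, -17, 2, 0.5, 0, 4], [18, -18.5, 2.5, 0, 0, 3.5], [17.5, -19.5, 2, 0.5, 0, 4], [17, -21, 2, 0.5, 0, 4], [16, -21.5, 2.5, 0, 0, 4]]
[[15, -23, 2.5, 0.5, 0, 3.5], [14.5, -23.5, 2.5, 0.5, 0, 4], [13.5, -24.5, 2.5, 0, 0, 4], [12.5, -25.5, 2.5, 0.5, 0, 4], [11, -26.5, 2.5, 0.5, 0, 3.5]]
[[10.5, -26.5, 3, 0, 0, 4], [9, -27.5, 3, 0.5, 0, 4], [8, -28.5, 3, 0.5, 0, 3.5], [7, -28, 3, 0, 0, 4], [5.5, -29, 3, 0.5, 0, 4]]
[[4, -29, 3.5, 0, 0, 4]]
max [18.5 29.   3.5  0.5  0.   4. ] tcp end [ 0.476 -0.036  0.182]
scene [ 0.618 -0.272  0.078] 0.76 scoop [ 0.138  0.003 -0.131] bowl_d 0.048
scene [ 0.644 -0.286  0.078] 0.66 scoop [ 0.14  -0.027 -0.132] bowl_d 0.054
scene [0.546 0.331 0.025] 0.63 scoop [ 0.62   0.371 -0.184] bowl_d 0.644
scene [ 0.582 -0.275  0.077] 0.55 scoop [ 0.117  0.032 -0.133] bowl_d 0.045
scene [ 0.629 -0.324  0.053] 0.5 scoop [ 0.099 -0.034 -0.157] bowl_d 0.031
scene [ 0.576 -0.321  0.075] 0.28 scoop [ 0.074  0.014 -0.134] bowl_d 0.034
top [0.536 0.33  0.027] 0.73 scoop [ 0.614  0.38  -0.182] bowl_d 0.644
top [ 0.608 -0.276  0.08 ] 0.72 scoop [ 0.13   0.009 -0.13 ] bowl_d 0.043
top [ 0.638 -0.279  0.077] 0.7 scoop [ 0.142 -0.019 -0.133] bowl_d 0.053
top [0.611 0.337 0.026] 0.69 scoop [ 0.659  0.319 -0.183] bowl_d 0.648
top [ 0.582 -0.267  0.077] 0.58 scoop [ 0.124  0.035 -0.133] bowl_d 0.052
```

Three are in the bowl and two in the tray. Returning the scoop to the mat.

Emit:
step_arm(
  steps=[
    [10,-9,1,0.5,0,3],
    [18,-18.5,2,0,0,4],
    [18,-19,2,0.5,0,4],
    [17,-20,2,0.5,0,4],
    [16,-21.5,2.5,0,0,4],
  ],
)

```text
t: 27.88
tcp_pos: [0.4862, -0.3497, 0.2246]
ee_rot: [[0.752, 0.657, -0.057], [0.654, -0.754, -0.056], [-0.08, 0.005, -0.997]]
force: [-0.1, 0.0, -1.4]
finger_gap: 0.192
grasp_force: 107.8
```

Emit:
step_arm(
  steps=[
    [15,-23,2.5,0.5,0,3.5],
    [14.5,-23.5,2.5,0.5,0,4],
    [13.5,-24.5,2.5,0,0,4],
    [12.5,-25.5,2.5,0.5,0,4],
    [11,-26.5,2.5,0.5,0,3.5],
  ],
)

```text
t: 28.3
tcp_pos: [0.4726, -0.2102, 0.2069]
ee_rot: [[0.924, 0.374, -0.075], [0.374, -0.927, -0.026], [-0.079, -0.004, -0.997]]
force: [0.9, 0.1, -2.0]
finger_gap: 0.189
grasp_force: 107.8
```

Emit:
step_arm(
  steps=[
    [10.5,-26.5,3,0,0,4],
    [9,-27.5,3,0.5,0,4],
    [8,-28,3,0.5,0,3.5],
    [7,-28,3,0,0,4],
    [5,-20,3,0.5,0,3],
  ],
)

```text
t: 28.72
tcp_pos: [0.4764, -0.0725, 0.1889]
ee_rot: [[0.995, 0.064, -0.081], [0.064, -0.998, 0.001], [-0.08, -0.006, -0.997]]
force: [-0.4, 0.1, -1.3]
finger_gap: 0.193
grasp_force: 107.9
```

Emit:
step_arm(
  steps=[
    [4,-14,3,0,0,2],
    [0,0,0,0,0,0],
  ],
)

```text
t: 28.88
tcp_pos: [0.4797, -0.0574, 0.1852]
ee_rot: [[0.996, 0.035, -0.081], [0.035, -0.999, 0.002], [-0.081, -0.005, -0.997]]
force: [0.2, 1.5, -1.5]
finger_gap: 0.189
grasp_force: 108.0
```

Run:
```python
from h import *
show()
splan(((.627,-.043,.02),-2.75,0,9),((.627,-.043,.004),-2.75,0,4))
```

```text
t 28.8833 lip [ 0.631  -0.0522  0.1543] yaw/pitch/roll 2.0 0.2 0.4 tray [ 0.044  -0.3383  0.1503] F [ 0.2  1.5 -1.5] q [-0.1   0.46  0.25  1.9  -0.13  0.88 -1.32] gap 0.189
[[1, -2.5, 15, 0, 0, 0.5], [0.5, -2.5, 14.5, 0, 0, 0.5], [1, -2, 15, 0, 0, 0.5], [0.5, -2.5, 15, 0, 0, 0.5], [1, -2.5, 14.5, 0, 0, 0.5]]
[[1, -2.5, 15, 0, 0, 0.5], [0.5, -2.5, 15, 0, 0, 0.5], [1, -2.5, 14.5, 0, 0, 0.5], [0.5, -2, 15, 0, 0, 1], [0.5, 0, 4, 0, 0, 0]]
[[0, -0.5, 4, 0, 0, 0], [0.5, 0, 4, 0, 0, 0], [0.5, 0, 4, 0, 0, 0]]
max [ 1.   2.5 15.   0.   0.   1. ] tcp end [ 0.476 -0.035  0.036]
```

Emit:
step_arm(
  steps=[
    [1,-2.5,15,0,0,0.5],
    [0.5,-2.5,14.5,0,0,0.5],
    [1,-2,15,0,0,0.5],
    [0.5,-2.5,15,0,0,0.5],
    [1,-2.5,14.5,0,0,0.5],
  ],
)

```text
t: 29.3
tcp_pos: [0.4773, -0.0522, 0.1113]
ee_rot: [[0.997, -0.018, -0.08], [-0.018, -1.0, -0.001], [-0.08, 0.003, -0.997]]
force: [0.2, -0.5, -1.1]
finger_gap: 0.191
grasp_force: 107.9
```

Emit:
step_arm(
  steps=[
    [1,-2.5,15,0,0,0.5],
    [0.5,-2.5,15,0,0,0.5],
    [1,-2.5,14.5,0,0,0.5],
    [0.5,-2,12,0,0,1],
    [0,0,0,0,0,0],
  ],
)

```text
t: 29.72
tcp_pos: [0.4746, -0.0421, 0.0534]
ee_rot: [[0.995, -0.06, -0.084], [-0.061, -0.998, -0.001], [-0.084, 0.006, -0.996]]
force: [-0.0, -0.3, -1.9]
finger_gap: 0.193
grasp_force: 107.8
```

Run:
```python
from h import *
show()
splan(((.627,-.043,.003),-2.75,0,5))
```

```text
t 29.7167 lip [ 0.6256 -0.0516  0.0221] yaw/pitch/roll -3.5 0.0 -0.2 tray [ 0.0387 -0.3369  0.0181] F [-0.  -0.3 -1.9] q [-0.1   0.67  0.2   2.03 -0.23  0.55 -1.36] gap 0.193
[[0.5, -1.5, 4, 0, 0, 0], [0.5, -1, 3.5, 0, 0, -0.5], [0.5, -1.5, 4, 0, 0, 0], [0.5, -1.5, 3.5, 0, 0, 0], [0.5, -1.5, 4, 0, 0, 0]]
max [0.5 1.5 4.  0.  0.  0.5] tcp end [ 0.476 -0.035  0.034]
```

Emit:
step_arm(
  steps=[
    [0.5,-1,4,0,0,0],
    [0.5,-1,3.5,0,0,-0.5],
    [0.5,-1,4,0,0,0],
    [0.5,-1,3.5,0,0,0],
    [0,0,3,0,0,0],
  ],
)

```text
t: 30.13
tcp_pos: [0.477, -0.0388, 0.0369]
ee_rot: [[0.995, -0.054, -0.08], [-0.054, -0.999, -0.0], [-0.08, 0.005, -0.997]]
force: [-0.2, -0.1, -0.9]
finger_gap: 0.191
grasp_force: 107.8
```

Emit:
step_arm(
  steps=[
    [0,0,0,0,0,0],
    [0,0,0,0,0,0],
  ],
)

```text
t: 30.3
tcp_pos: [0.4765, -0.0391, 0.0368]
ee_rot: [[0.995, -0.055, -0.081], [-0.055, -0.998, -0.001], [-0.081, 0.005, -0.997]]
force: [0.7, 0.3, -2.2]
finger_gap: 0.19
grasp_force: 107.8
```

Run:
```python
from h import *
show()
```

```text
t 30.3 lip [ 0.6276 -0.0477  0.006 ] yaw/pitch/roll -3.1 0.3 -0.1 tray [ 0.0412 -0.3334  0.002 ] F [ 0.7  0.3 -2.2] q [-0.09  0.7   0.19  2.03 -0.24  0.51 -1.35] gap 0.19
```

Emit:
step_arm(
  steps=[
    [0,0,1.5,0,0,0],
    [0,0,1,0,0,0],
    [0,0,0.5,0,0,0],
    [0,0,0,0,0,0],
  ],
)

```text
t: 30.63
tcp_pos: [0.4762, -0.0391, 0.0338]
ee_rot: [[0.995, -0.055, -0.081], [-0.055, -0.998, -0.001], [-0.081, 0.005, -0.997]]
force: [0.6, -0.7, -1.5]
finger_gap: 0.194
grasp_force: 107.8
```

Emit:
step_arm(
  steps=[
    [0,0,0,0,0,0],
    [0,0,0,0,0,0],
    [0,0,0,0,0,0],
    [0,0,0,0,0,0],
    [0,0,0,0,0,0],
  ],
  claw=-1,
)

```text
t: 31.05
tcp_pos: [0.4765, -0.0391, 0.034]
ee_rot: [[0.995, -0.055, -0.08], [-0.055, -0.998, -0.001], [-0.08, 0.005, -0.997]]
force: [-0.2, -0.9, 0.6]
finger_gap: 0.886
grasp_force: 0.0
```

Emit:
step_arm(
  steps=[
    [0,0,0,0,0,0],
    [0,0,-10,0,0,0],
    [0,0,-20,0,0,0],
    [0,0,-30,0,0,0],
    [0,0,-30,0,0,0],
  ],
)

```text
t: 31.47
tcp_pos: [0.4829, -0.039, 0.1248]
ee_rot: [[0.995, -0.055, -0.082], [-0.055, -0.998, -0.001], [-0.082, 0.005, -0.997]]
force: [0.7, 0.2, -0.5]
finger_gap: 1.0
grasp_force: 0.0
```

Emit:
step_arm(
  steps=[
    [0,0,-25,0,1,0],
    [0,0,-25,0,1,0],
    [0,0,-10,0,1,0],
    [0,0,0,0,1,0],
    [0,0,0,0,0,0],
  ],
  claw=1,
)

```text
t: 31.88
tcp_pos: [0.4865, -0.0388, 0.1835]
ee_rot: [[0.998, -0.055, -0.011], [-0.055, -0.998, -0.004], [-0.011, 0.005, -1.0]]
force: [-1.4, -0.3, 0.3]
finger_gap: 0.299
grasp_force: 0.0
```

Run:
```python
from h import *
s=observe(); print(s['t'],s['tcp_pos'],s['force'],np.round(s['joints'],2),s['finger_gap'])
k=[.471,-.258]
a=plan(((.47,-.15,.17),10,0,6),((*k,.10),20,-3,7))
p=imaging.get_image('top')
for n in('store_key','scoop'):print([(np.round(d['xyz'],3).tolist(),round(d['p'],2),px(p,d['xyz']).round(1).tolist()) for d in imaging.find_in(n,p)][:2])
hsv=cv2.cvtColor(p['img'],cv2.COLOR_RGB2HSV); m=cv2.inRange(hsv,(0,150,120),(8,255,255))|cv2.inRange(hsv,(172,150,120),(180,255,255)); m[:,:380]=0;m[:,430:]=0;m[:235]=0;m[275:]=0
ys,xs=np.nonzero(m); print(len(xs),ray(p,(xs.mean(),ys.mean()),.041) if len(xs) else '')
```

```text
31.8833 [ 0.48646902 -0.03876835  0.18347873] [-1.40140539 -0.2630704   0.27773228] [-0.16  0.44  0.28  1.94 -0.16  0.79 -1.42] 0.29905622021934997
[[-1.7, 18.7, 2.3, 0, 0.1, -2.2], [-2.4, 18.5, 2.4, 0.1, 0.1, -2.2], [-3.2, 18.5, 2.3, -0, 0.1, -2.2], [-3.8, 18.3, 2.3, 0, 0.1, -2.2], [-4.6, 18.2, 2.3, 0.1, 0.1, -2.1]]
[[-5.2, 18, 2.3, -0, 0.1, -2.2], [-2.5, 15.2, 10, -0, -0.4, -1.4], [-2.8, 15.2, 10, -0.1, -0.4, -1.5], [-3.2, 15, 10.1, -0, -0.5, -1.4], [-3.4, 15, 10, -0.1, -0.4, -1.4]]
[[-3.7, 14.9, 10.2, 0, -0.4, -1.5], [-4.1, 14.8, 10.2, -0, -0.4, -1.4], [-4.3, 14.6, 10.1, -0.1, -0.5, -1.4]]
[([0.556, 0.086, 0.021], 0.52, [251.3, 216.9]), ([0.472, -0.257, 0.047], 0.44, [402.5, 253.7])]
[([0.606, -0.007, 0.002], 0.69, [291.1, 197.8]), ([0.552, 0.283, 0.004], 0.68, [167.9, 218.2])]
79 [ 0.47048964 -0.2587281   0.041     ]
```

Emit:
step_arm(
  steps=[
    [-2,18.5,2,0,0,-2],
    [-2.5,18.5,2,0,0,-2],
    [-3,18.5,2,0,0,-2],
    [-4,18.5,2,0,0,-2],
    [-4.5,18,2,0,0,-2],
  ],
)

```text
t: 32.45
tcp_pos: [0.472, -0.132, 0.1724]
ee_rot: [[0.993, 0.121, -0.014], [0.121, -0.993, -0.004], [-0.015, 0.002, -1.0]]
force: [0.4, -0.5, -0.3]
finger_gap: 0.002
grasp_force: 0.0
```

Emit:
step_arm(
  steps=[
    [-5,18,2,0,0,-2],
    [-3,15,10,0,0,-1.5],
    [-3,15,10,0,0,-1.5],
    [-3,15,10,0,0,-1.5],
    [-3.5,15,10,0,0,-1.5],
  ],
)

```text
t: 32.87
tcp_pos: [0.4682, -0.2117, 0.1304]
ee_rot: [[0.966, 0.258, -0.014], [0.258, -0.966, -0.003], [-0.014, -0.0, -1.0]]
force: [0.3, 0.2, 0.5]
finger_gap: -0.002
grasp_force: 0.0
```

Emit:
step_arm(
  steps=[
    [-4,15,10,0,0,-1.5],
    [-4,15,10,0,0,-1.5],
    [-4,14,8,0,0,-1.5],
    [0,0,0,0,0,0],
    [0,0,0,0,0,0],
  ],
)

```text
t: 33.28
tcp_pos: [0.4684, -0.257, 0.1031]
ee_rot: [[0.944, 0.329, -0.014], [0.329, -0.944, -0.003], [-0.014, -0.002, -1.0]]
force: [0.3, -0.1, -0.2]
finger_gap: -0.005
grasp_force: 0.0
```

Run:
```python
from h import *
s=observe(); print(s['t'],s['tcp_pos'],s['force'],s['finger_gap'],s['grasp_force'])
plan(((.4705,-.2585,.052),20,0,6))
```

```text
33.2833 [ 0.4684344  -0.25702158  0.1030699 ] [ 0.30159251 -0.13771777 -0.22556127] -0.005273678182917404 0.0
[[0.4, 0.4, 8.5, -0, 0.1, -0.1], [0.3, 0.3, 8.5, -0, 0.2, -0.2], [0.3, 0.4, 8.5, -0.1, 0.1, -0.1], [0.3, 0.3, 8.5, 0, 0.1, -0.1], [0.3, 0.4, 8.5, -0, 0.2, -0.1]]
[[0.3, 0.3, 8.6, -0, 0.1, -0.2]]
```

Emit:
step_arm(
  steps=[
    [0.5,0.5,9,0,0,0],
    [0.5,0.5,9,0,0,0],
    [0.5,0.5,9,0,0,0],
    [0.5,0.5,9,0,0,0],
    [0.5,0,9,0,0,0],
  ],
)

```text
t: 33.7
tcp_pos: [0.4721, -0.2576, 0.0585]
ee_rot: [[0.943, 0.332, -0.011], [0.332, -0.943, -0.004], [-0.012, 0.0, -1.0]]
force: [0.5, 0.8, -0.2]
finger_gap: 0.001
grasp_force: 0.0
```

Emit:
step_arm(
  steps=[
    [0,0,7,0,0,0],
    [0,0,6,0,0,0],
    [0,0,4,0,0,0],
    [0,0,3,0,0,0],
    [0,0,0,0,0,0],
  ],
)

```text
t: 34.12
tcp_pos: [0.4717, -0.2578, 0.0418]
ee_rot: [[0.943, 0.331, -0.011], [0.331, -0.943, -0.003], [-0.011, -0.001, -1.0]]
force: [-3.9, 2.9, 16.5]
finger_gap: -0.003
grasp_force: 8.4
```

Emit:
step_arm(
  steps=[
    [0,0,1,0,0,0],
    [0,0,0,0,0,0],
    [0,0,0,0,0,0],
    [0,0,0,0,0,0],
    [0,0,0,0,0,0],
  ],
)

```text
t: 34.53
tcp_pos: [0.4717, -0.2579, 0.0417]
ee_rot: [[0.943, 0.331, -0.01], [0.331, -0.943, -0.004], [-0.011, -0.0, -1.0]]
force: [-5.1, 4.0, 23.2]
finger_gap: 0.0
grasp_force: 11.6
```

Run:
```python
from h import *
s=observe(); print(s['t'],s['tcp_pos'],s['force'],s['finger_gap'],s['grasp_force'])
q=save('scene','k2'); p=save('top','k1')
cv2.imwrite('pics/k.png',np.hstack([cv2.resize(q['img'][230:350,70:230],None,fx=3,fy=3,interpolation=2)[:360,:400],cv2.resize(p['img'][180:300,370:470],None,fx=3,fy=3,interpolation=2)])[:,:,::-1])
print('key px scene',(px(q,(.4705,-.2585,.043))-[70,230])*3)
for n in range(1): ferr()
```

```text
34.5333 [ 0.47171969 -0.25789466  0.04173288] [-5.06594932  4.0451558  23.19374485] 0.0003914921345881912 11.603331374935806
key px scene [232.3971459  103.77745728]
scene [ 0.645 -0.284  0.078] 0.81 scoop [ 0.058 -0.082  0.057] bowl_d 0.056
scene [ 0.616 -0.27   0.075] 0.81 scoop [ 0.036 -0.059  0.055] bowl_d 0.047
scene [ 0.582 -0.275  0.076] 0.54 scoop [ 0.001 -0.053  0.059] bowl_d 0.045
scene [0.545 0.33  0.024] 0.53 scoop [ 0.163  0.531 -0.007] bowl_d 0.643
top [0.611 0.338 0.028] 0.64 scoop [ 0.228  0.516 -0.008] bowl_d 0.648
top [0.534 0.333 0.025] 0.56 scoop [ 0.154  0.537 -0.006] bowl_d 0.647
top [ 0.584 -0.268  0.08 ] 0.55 scoop [ 0.007 -0.047  0.062] bowl_d 0.052
top [ 0.569 -0.043  0.003] 0.49 scoop [ 0.061  0.171 -0.02 ] bowl_d 0.274
top [ 0.637 -0.28   0.081] 0.47 scoop [ 0.053 -0.075  0.059] bowl_d 0.054
top [ 0.607 -0.277  0.077] 0.44 scoop [ 0.025 -0.062  0.058] bowl_d 0.04
```

View pics/k.png

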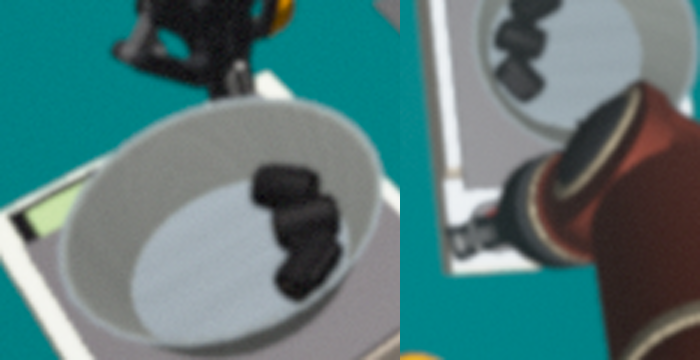

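The left half shows three ferrites in the bowl, with the gripper behind it at the key. The right half shows the fingers at the key, clear of the bowl rim. I'll ease off slightly and hold, then release in small steps to confirm the key's spring travel.

Emit:
step_arm(
  steps=[
    [0,0,-1.5,0,0,0],
    [0,0,0,0,0,0],
    [0,0,0,0,0,0],
    [0,0,0,0,0,0],
    [0,0,0,0,0,0],
  ],
)

```text
t: 35.25
tcp_pos: [0.4717, -0.2578, 0.0419]
ee_rot: [[0.943, 0.332, -0.011], [0.332, -0.943, -0.004], [-0.011, -0.0, -1.0]]
force: [-2.8, 3.6, 14.2]
finger_gap: -0.002
grasp_force: 7.1
```

Emit:
step_arm(
  steps=[
    [0,0,0,0,0,0],
    [0,0,0,0,0,0],
    [0,0,0,0,0,0],
    [0,0,0,0,0,0],
    [0,0,0,0,0,0],
  ],
)

```text
t: 35.67
tcp_pos: [0.4717, -0.2578, 0.0419]
ee_rot: [[0.943, 0.332, -0.011], [0.332, -0.943, -0.004], [-0.011, -0.0, -1.0]]
force: [-3.7, 3.4, 14.7]
finger_gap: -0.005
grasp_force: 7.1
```

Emit:
step_arm(
  steps=[
    [0,0,0,0,0,0],
    [0,0,0,0,0,0],
    [0,0,0,0,0,0],
    [0,0,0,0,0,0],
    [0,0,0,0,0,0],
  ],
)

```text
t: 36.08
tcp_pos: [0.4717, -0.2579, 0.0419]
ee_rot: [[0.943, 0.332, -0.011], [0.332, -0.943, -0.004], [-0.011, -0.0, -1.0]]
force: [-2.6, 2.4, 13.8]
finger_gap: 0.003
grasp_force: 7.1
```

Emit:
step_arm(
  steps=[
    [0,0,0,0,0,0],
    [0,0,0,0,0,0],
    [0,0,0,0,0,0],
    [0,0,0,0,0,0],
    [0,0,0,0,0,0],
  ],
)

```text
t: 36.5
tcp_pos: [0.4717, -0.2578, 0.0419]
ee_rot: [[0.943, 0.332, -0.011], [0.332, -0.943, -0.004], [-0.011, -0.0, -1.0]]
force: [-3.7, 2.7, 14.4]
finger_gap: 0.001
grasp_force: 7.1
```

Emit:
step_arm(
  steps=[
    [0,0,0,0,0,0],
    [0,0,0,0,0,0],
    [0,0,0,0,0,0],
    [0,0,0,0,0,0],
    [0,0,0,0,0,0],
  ],
)

```text
t: 36.92
tcp_pos: [0.4717, -0.2578, 0.0419]
ee_rot: [[0.943, 0.332, -0.011], [0.332, -0.943, -0.004], [-0.011, -0.0, -1.0]]
force: [-2.8, 2.3, 13.5]
finger_gap: 0.001
grasp_force: 7.1
```

Emit:
step_arm(
  steps=[
    [0,0,0,0,0,0],
    [0,0,0,0,0,0],
    [0,0,-1,0,0,0],
    [0,0,0,0,0,0],
  ],
)

```text
t: 37.25
tcp_pos: [0.4717, -0.2578, 0.042]
ee_rot: [[0.943, 0.332, -0.011], [0.332, -0.943, -0.004], [-0.011, -0.0, -1.0]]
force: [-1.4, 2.3, 8.6]
finger_gap: -0.002
grasp_force: 4.5
```

Emit:
step_arm(
  steps=[
    [0,0,-1,0,0,0],
    [0,0,0,0,0,0],
    [0,0,0,0,0,0],
  ],
)

```text
t: 37.5
tcp_pos: [0.4717, -0.2579, 0.0422]
ee_rot: [[0.943, 0.332, -0.011], [0.332, -0.943, -0.004], [-0.012, -0.0, -1.0]]
force: [-1.2, 2.5, 3.8]
finger_gap: -0.002
grasp_force: 1.9
```

Emit:
step_arm(
  steps=[
    [0,0,-1,0,0,0],
    [0,0,0,0,0,0],
    [0,0,0,0,0,0],
  ],
)

```text
t: 37.75
tcp_pos: [0.4718, -0.2581, 0.043]
ee_rot: [[0.943, 0.332, -0.011], [0.332, -0.943, -0.004], [-0.012, 0.0, -1.0]]
force: [-1.2, 1.9, 3.1]
finger_gap: 0.001
grasp_force: 1.7
```

Emit:
step_arm(
  steps=[
    [0,0,-1,0,0,0],
    [0,0,0,0,0,0],
    [0,0,0,0,0,0],
  ],
)

```text
t: 38.0
tcp_pos: [0.472, -0.2584, 0.044]
ee_rot: [[0.943, 0.332, -0.011], [0.332, -0.943, -0.005], [-0.012, 0.001, -1.0]]
force: [-0.4, 1.2, 2.0]
finger_gap: 0.001
grasp_force: 1.4
```

Emit:
step_arm(
  steps=[
    [0,0,-1,0,0,0],
    [0,0,0,0,0,0],
    [0,0,0,0,0,0],
  ],
)

```text
t: 38.25
tcp_pos: [0.472, -0.2585, 0.0451]
ee_rot: [[0.943, 0.332, -0.011], [0.332, -0.943, -0.005], [-0.012, 0.001, -1.0]]
force: [-0.7, 1.0, 0.9]
finger_gap: -0.001
grasp_force: 1.1
```

Emit:
step_arm(
  steps=[
    [0,0,-2,0,0,0],
    [0,0,0,0,0,0],
    [0,0,0,0,0,0],
  ],
)

```text
t: 38.5
tcp_pos: [0.4722, -0.2588, 0.0471]
ee_rot: [[0.943, 0.331, -0.01], [0.331, -0.944, -0.005], [-0.011, 0.002, -1.0]]
force: [0.3, -0.1, 2.1]
finger_gap: -0.001
grasp_force: 0.5
```

The release followed the spring's travel, so the key was fully down for over 3 s. Retreating and verifying.

Emit:
step_arm(
  steps=[
    [0,0,-10,0,0,0],
    [0,0,-25,0,0,0],
    [0,0,-30,0,0,0],
    [0,0,-30,0,0,0],
    [0,0,-30,0,0,0],
  ],
)

```text
t: 38.92
tcp_pos: [0.4728, -0.2579, 0.1738]
ee_rot: [[0.944, 0.331, -0.011], [0.331, -0.944, -0.005], [-0.012, 0.001, -1.0]]
force: [-0.2, -0.5, -0.5]
finger_gap: 0.003
grasp_force: 0.0
```

Emit:
step_arm(
  steps=[
    [-10,15,-20,0,0,0],
    [-10,15,-10,0,0,0],
    [-10,10,0,0,0,0],
    [0,0,0,0,0,0],
    [0,0,0,0,0,0],
  ],
)

```text
t: 39.33
tcp_pos: [0.4578, -0.3056, 0.2027]
ee_rot: [[0.944, 0.33, -0.011], [0.33, -0.944, -0.004], [-0.012, 0.0, -1.0]]
force: [0.9, -0.6, 0.1]
finger_gap: -0.004
grasp_force: 0.0
```

Run:
```python
from h import *
s=observe(); print(s['t'],s['tcp_pos'],s['force'])
p=save('top','z1'); q=save('scene','z2')
for n in('ferrite0','scoop','syringe','bottle','spool','tape','latch'):
  for P in(p,q): print(n,[(np.round(d['xyz'],3).tolist(),round(d['p'],2)) for d in imaging.find_in(n,P)][:5 if n=='ferrite0' else 1])
```

```text
39.3333 [ 0.45782445 -0.3055711   0.20268232] [ 0.91883643 -0.63646967  0.05454512]
ferrite0 [([0.535, 0.332, 0.025], 0.73), ([0.61, -0.275, 0.079], 0.54), ([0.613, 0.339, 0.028], 0.51), ([0.584, -0.265, 0.076], 0.47), ([0.475, -0.259, 0.05], 0.46)]
ferrite0 [([0.587, -0.272, 0.076], 0.73), ([0.616, -0.271, 0.08], 0.62), ([0.62, 0.332, 0.024], 0.62), ([0.646, -0.284, 0.079], 0.61), ([0.546, 0.332, 0.024], 0.49)]
scoop [([0.569, -0.045, 0.004], 0.91)]
scoop [([0.561, -0.043, 0.004], 0.72)]
syringe [([0.554, 0.086, 0.018], 0.55)]
syringe [([0.553, 0.086, 0.015], 0.84)]
bottle [([0.732, -0.056, 0.106], 0.93)]
bottle [([0.755, -0.078, 0.095], 0.65)]
spool [([0.756, 0.064, 0.047], 0.59)]
spool [([0.762, 0.056, 0.048], 0.97)]
tape [([0.347, -0.2, 0.023], 0.81)]
tape [([0.35, -0.198, 0.016], 0.59)]
latch [([0.354, 0.186, 0.011], 0.88)]
latch [([0.354, 0.18, 0.012], 0.74)]
```

Everything is in place, so I'm handing in.

```bash
python3 -c "
from rig import job
print(job.job_done())"
```

```text
the job is handed in; nothing more can be done
None
```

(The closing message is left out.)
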